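# Strip the batteries from a returned backup unit

### The arm

A 6-joint arm with a two-finger parallel gripper is mounted at the origin on the work surface. World frame = base frame: x ahead of the robot, y to its left, z up, the work surface at z = 0. Lengths are in m, angles in rad, forces in N, time in s.
With the tool pointing down it reaches from about 0.35 to 0.775 m from the base axis. Payload 7.3 kg.
Tool frame: the origin (TCP) lies at the very end of the fingers, on their centre line; the grasp point (between the pads) lies 19 mm behind it; z points along the fingers, y is the line along which they close (so a half turn about z gives the same grasp; the last joint's range is limited). The gripper opens to 92 mm and grips with 3 to 60 N. Pads are 19 mm wide; open, the fingers measure 130 mm over their backs; the gripper's body (75 mm by 190 mm) begins 47 mm behind the grasp point.
Start: joints at [1.005, 0.342, 1.524, -0, 1.275, -0.146], TCP at [0.214, 0.479, 0.227] pointing down, gripper open.
Joint ranges: [-2.53, 2.53], [-0.77, 2.02], [0.04, 2.7], [-1, 4.14], [0.28, 2.66], [-3.11, 3.11]. Speed limits (rad/s): [2.57, 2.57, 3.14, 3.14, 3.14, 3.14].

### API

Orientations are given as [roll, pitch, yaw] about the fixed x, y, z axes, in that order (R = Rz(yaw) Ry(pitch) Rx(roll)).
In Python, from cell import observe, read_camera, get_calibration, hand_in, search_frame gives the robot as it stands.
- The arm moves only by the tool step_arm, never from a script. Its argument "commands" is a list of rows, each an object with "translation": the shift along the tool's x, y, z in mm, a list of three; "roll": the turn about the tool's z in rad. In form: [{"translation": [x, y, z], "roll": roll}, ...]. A call has 1 to 20 rows; each row shifts and turns the commanded pose from where the row before left it, along the tool's axes as they then stand; what a row does not reach is not made up. A row lasts 1/12 s, in which the tool goes at most 41.7 mm and 7.16 degrees, less where a joint would pass 70% of its speed; a pose out of reach is approached as far as the arm can. A call is refused whole if a number of a shift passes 41.7 or a number of a turn 0.125, either way. A call with a gripper value outside its range is refused whole. "fingers" is the opening, from 0 (shut) to 1 (fully open), set as the call begins (left out, the last holds). The fingers move at their own pace and stop on an object; "grip_force" is the grip in N (left out, the last holds). Time passes only in rows, so rows that do not move let the fingers close. It gives the time, the measured TCP pose, the force, the opening and the grip force at its end, in the units of the state.
- observe(): the state, without advancing time (a new reading comes with each control period).
- read_camera(name): name is "side" or "top"; returns the picture (480x640x3 uint8, red, green, blue); there is no depth.
- get_calibration(name): a dict with "camera_matrix" (3x3 intrinsics, pixels), "dist_coeffs" ([k1, k2, p1, p2, k3] as OpenCV has them; the pictures are not rectified), "world_from_camera" (4x4, takes a point from camera to world coordinates). Camera axes: x right, y up, looking along -z (the intrinsics and any distortion apply to the point x, -y, -z); pixel columns grow to the right and rows downward; lengths in m; the calibration is good to about 2 mm. A picture is of the moment at which its call begins. get_calibration takes no time and is no camera call.
- hand_in(): hands the job in; it is judged then, once.
Trained networks look in the newest picture that a camera, given by its name, has taken for a name from the list of things; names that differ only in an ending like _2 or _b are one class to them, and where a whole thing is asked for, a point or a joint stands for the part that bears it (a point fixed in the world has none). Each returns a list of dicts, best first, with "confidence" (0 to 1); they miss things now and then, are a little off and sometimes report something else, mostly with a low value. They report only what shows in the picture. A call takes as long as a camera call. They do not tell look-alikes from the thing itself.
- search_frame(camera, name): "at" ([x, y, z] in m, in world coordinates, good to about 4 mm: the middle of the surface that is visible of it).
The state is a dict: "time": time; "qpos": joint angles; "qvel": joint speeds; "joint_efforts": joint torques, N m; "tool_pos": TCP position; "tool_rot": TCP orientation; "contact_force": force on the tool from outside, world axes, zero at the start; "torque": the same for the moment, N m; "opening": finger opening in m; "grip_force": force on a finger pad.
Only numpy, scipy, OpenCV 4.12 (cv2) and the standard library are available. Lean on these libraries where they do the work, as an engineer would, in place of code of your own. Each camera call takes 0.05 s, during which the arm holds its last target. There are 200 camera calls.

### The job

This backup power unit has come back from a customer and goes into stock without its batteries. First swing the isolator lever on its top upright, to the middle (off) mark; then take the release pin from its stand and, holding the recessed button of the battery hatch down with the pin, push the hatch all the way open. Put the pin back in its stand, move every battery pack from the bay into the open grey crate, and finally slide the hatch fully shut so that it latches, with the lever still upright and the other things on the bench left where they are.

Things in the scene. Friction and masses are not known exactly. Their poses are not given: they have to be found in the camera images.
- unit: the backup power unit, a dark steel case 170 (x) x 440 (y) x 75 mm high, fixed on the bench, louvres on its front (-x) side; origin at the centre of its underside, y along its length, z up. On its top, from +y to -y: plain casing, the sliding hatch, the isolator lever. Rails 84 mm above the bench run along both edges of the top at unit x = +-78 mm
- bay (a point): centre of the battery bay's floor, 28 mm above the bench (unit x 0, y -43 mm); axes as the unit's. The bay is an open pocket 124 (x) x 164 (y) mm under the hatch, its rim 75 mm above the bench; five pack places 31 mm apart in y, with ribs 7 mm high and 56 mm long (x) between them. Packs are gripped across their 50 mm (unit x): 31 mm or more is free on either side
- isolator (a joint): angle of the isolator lever: 0 is upright (off, at the middle of three marks), negative leans to the unit's -x (towards the robot), positive to its +x; stops at +-0.80. It stays where it is left (friction 0.12 N m). It starts leaning towards the robot
- isolator_pivot (a point): the lever's hinge, 89 mm above the bench at unit x 0, y -180 mm; the hinge runs along the unit's y. Two black cheeks, 97 mm high, 30 mm long in x, stand on either side of it (36 mm over both)
- isolator_grip (a point): about the middle of the lever's black round handle (18 mm thick, 45 mm long along the lever), 52 mm from the hinge; the handle ends 73 mm from the hinge
- hatch (a joint): opening of the battery hatch in m: 0 is shut, 0.168 fully open. It slides along the unit's +y over the plain casing, against about 2 N of friction. Shut, it is latched: it cannot move unless the release button is down by more than 3 mm. Slid shut without touching the button, the latch rides over (about 7 N, from 20 to 12 mm before shut) and clicks by itself
- latch_top (a point): centre of the top of the latch housing, a block 36 x 36 x 16 mm standing on the hatch (its top 97.5 mm above the bench, the hatch's plate around it 81.5 mm), with a 17 mm square well in the middle; moves with the hatch; at unit y +20 mm when shut, +188 mm when fully open. Its outer sides can be pushed with closed fingers
- release (a joint): how far the release button is pressed, in m: 0 up, 0.006 fully down; spring about 2 N at the top to 7 N at the bottom; it comes up by itself
- release_top (a point): centre of the top of the round release button (15 mm across), which fills the bottom of the well, 7 mm below the top of the latch housing; goes down as it is pressed and moves with the hatch. Too deep and narrow for fingers
- pack1: battery pack 1, a black block 50 (its x) x 24 (its y) x 38 mm high, 0.11 kg, brass contacts on top; origin at the centre of its underside. May be absent (None). At the start it stands upright on the bay floor under the hatch at unit y = -105 mm, unit x within 6 mm of 0, its axes along the unit's
- pack2: battery pack 2, a black block 50 (its x) x 24 (its y) x 38 mm high, 0.11 kg, brass contacts on top; origin at the centre of its underside. May be absent (None). At the start it stands upright on the bay floor under the hatch at unit y = -74 mm, unit x within 6 mm of 0, its axes along the unit's
- pack3: battery pack 3, a black block 50 (its x) x 24 (its y) x 38 mm high, 0.11 kg, brass contacts on top; origin at the centre of its underside. May be absent (None). At the start it stands upright on the bay floor under the hatch at unit y = -43 mm, unit x within 6 mm of 0, its axes along the unit's
- pack4: battery pack 4, a black block 50 (its x) x 24 (its y) x 38 mm high, 0.11 kg, brass contacts on top; origin at the centre of its underside. May be absent (None). At the start it stands upright on the bay floor under the hatch at unit y = -12 mm, unit x within 6 mm of 0, its axes along the unit's
- pack5: battery pack 5, a black block 50 (its x) x 24 (its y) x 38 mm high, 0.11 kg, brass contacts on top; origin at the centre of its underside. May be absent (None). At the start it stands upright on the bay floor under the hatch at unit y = 19 mm, unit x within 6 mm of 0, its axes along the unit's
- pin: the release pin, 100 mm tall, 0.06 kg, at the start standing in its stand, pointing down: a steel shank 8 mm thick and 42 mm long with a blunt tip, then a wooden handle, 19 mm thick for 42 mm, widening to a 27 mm head at the top. Origin at the tip, z along the pin towards the head
- pin_tip (a point): the pin's tip
- pin_grip (a point): middle of the straight part of the handle, 64 mm above the tip: grip here from above, any yaw
- stand_hole (a point): centre of the mouth of the hole in the pin's stand, an aluminium block 56 x 56 mm on a 64 mm rubber foot, fixed, 46 mm high; the hole is 15 mm wide and 42 mm deep; the pin's handle rests on the block's top around it, with the tip 42 mm below the mouth
- crate: the open grey crate for the packs, 140 (x) x 185 (y) x 45 mm outside, walls and floor 5 mm, 0.55 kg, loose on the bench; origin at the centre of its underside. It and the pin's stand change sides from start to start
- tape: a bystander: a roll of tape lying flat, 90 mm across, 24 mm high; origin at the centre of its underside
- scanner: a bystander: a black hand scanner head 65 x 85 x 32 mm; origin at the centre of its underside
Not all that is in view belongs to the job. What is shaped like the part that bears stand_hole but yellow is not meant. Of the things that look like the pin, take the one that is nearest to the robot's base at the start.

How it is judged:
By the outcome, as a careful person would: the job done as asked, in the order asked, and still so for the second after the job is handed in, with the robot touching nothing.
Of pack1, pack2, pack3, pack4, pack5 only 3 to 5 are there at a start; the rules pass over those that are not, and their reading is None.
At some moment in a run one of crate may be knocked a few centimetres aside while the robot is not near it.
Once in a run the grip may slacken for a moment while it holds something.
It also fails if it takes over 208 s, if anything falls off the work surface, if the arm or the gripper's body presses on something with over 40 N, if the wrist force passes 120 N, or if a joint passes its speed limit or range.

## Working session

There is one attempt and no reset: what is moved stays moved. The work goes in short steps, Python scripts to look and compute and a tool call to move; the robot and the scene stay as the last step left them, time stands still between calls to the robot, and variables do not carry over. Pictures are saved under pics/ and viewed, at most 14 in all, crops included, and the job is handed in when it is done.

Besides the shell and the picture viewer there is one more tool, called by a JSON object that holds its "fn" and its "kwargs". step_arm: Moves the arm, as the interface text tells. Its arguments: {"type":"object","properties":{"commands":{"type":"array"},"fingers":{"type":"number"},"grip_force":{"type":"number"}},"required":["commands"]}

```bash
mkdir -p pics; ls; cat > h.py <<'E'
import numpy as np, cv2
from cell import *
def snap(c,f):
    im=read_camera(c); cv2.imwrite('pics/'+f,im[:,:,::-1]); return im
def proj(c,P):
    k=get_calibration(c); T=np.linalg.inv(np.array(k['world_from_camera']))
    p=(T[:3,:3]@np.atleast_2d(P).T).T+T[:3,3]
    p=p*[1,-1,-1]
    return cv2.projectPoints(p.reshape(-1,1,3),np.zeros(3),np.zeros(3),np.array(k['camera_matrix']),np.array(k['dist_coeffs'],float))[0].reshape(-1,2)
def unproj(c,uv,z):
    k=get_calibration(c); T=np.array(k['world_from_camera'])
    q=cv2.undistortPoints(np.array(uv,float).reshape(-1,1,2),np.array(k['camera_matrix']),np.array(k['dist_coeffs'],float)).reshape(-1,2)
    d=np.c_[q[:,0],-q[:,1],-np.ones(len(q))]@T[:3,:3].T
    o=T[:3,3]; return o+d*((z-o[2])/d[:,2])[:,None]
def find(c,*names):
    for n in names:
        for r in search_frame(c,n)[:4]:
            if r['confidence']>.2: print(c,n,np.round(r['at'],4),round(r['confidence'],2),np.round(proj(c,r['at'])[0]))
def st():
    s=observe(); print({k:np.round(s[k],3).tolist() for k in ('time','tool_pos','tool_rot','qpos','contact_force','opening','grip_force')})
E
python3 - <<'E'
from h import *
st()
for c in('top','side'):
    snap(c,c+'0.png'); find(c,'unit','isolator_grip','isolator_pivot','latch_top','release_top','pin','pin_grip','stand_hole','crate','tape','scanner')
E
```

```text
pics
{'time': 0.0, 'tool_pos': [0.214, 0.479, 0.226], 'tool_rot': [-3.14, -0.0, 2.722], 'qpos': [1.005, 0.343, 1.525, 0.0, 1.275, -0.146], 'contact_force': [0.298, -1.123, 0.606], 'opening': 0.092, 'grip_force': 0.0}
top unit [ 0.6352 -0.0411  0.0805] 0.67 [357. 163.]
top isolator_grip [ 0.618  -0.2244  0.123 ] 0.61 [440. 164.]
top isolator_grip [0.3973 0.2807 0.1048] 0.55 [215. 267.]
top isolator_pivot [ 0.6318 -0.0443  0.0718] 0.94 [358. 165.]
top isolator_pivot [ 0.4328 -0.066   0.0293] 0.47 [368. 252.]
top latch_top [ 0.6432 -0.0899  0.0792] 0.84 [378. 159.]
top pin [0.3938 0.3821 0.0957] 0.61 [170. 270.]
top pin [0.3943 0.2753 0.1057] 0.43 [217. 269.]
top pin_grip [0.3977 0.2813 0.1034] 0.7 [214. 267.]
top pin_grip [ 0.392  -0.2663  0.0087] 0.66 [451. 268.]
top stand_hole [0.3938 0.2672 0.045 ] 0.86 [225. 270.]
top stand_hole [0.3966 0.2728 0.1048] 0.59 [218. 268.]
top crate [ 0.3944 -0.2673  0.0063] 0.78 [451. 267.]
top tape [0.446  0.0368 0.0222] 0.78 [324. 247.]
top tape [0.3938 0.2739 0.1025] 0.4 [218. 269.]
top scanner [ 0.4326 -0.0647  0.0354] 0.88 [367. 252.]
top scanner 
[... 155 characters left out ...]
 isolator_pivot [0.6351 0.0255 0.0752] 0.67 [231. 236.]
side latch_top [ 0.423  -0.0493  0.0292] 0.58 [337. 235.]
side latch_top [ 0.6375 -0.0755  0.0804] 0.56 [241. 202.]
side pin [0.399  0.3919 0.0972] 0.69 [322. 396.]
side pin [0.3975 0.2885 0.0963] 0.5 [331. 344.]
side pin_grip [0.3971 0.2838 0.0944] 0.7 [331. 342.]
side pin_grip [0.4019 0.3941 0.0918] 0.64 [320. 399.]
side stand_hole [0.2605 0.3213 0.0455] 0.69 [409. 385.]
side stand_hole [0.3972 0.2936 0.0418] 0.65 [331. 365.]
side crate [ 0.3883 -0.2708  0.0079] 0.91 [361. 181.]
side crate [ 0.6407 -0.0785  0.0806] 0.5 [240. 201.]
side tape [0.4473 0.0519 0.023 ] 0.82 [320. 270.]
side scanner [ 0.4204 -0.051   0.0316] 0.79 [338. 234.]
```

View pics/top0.png

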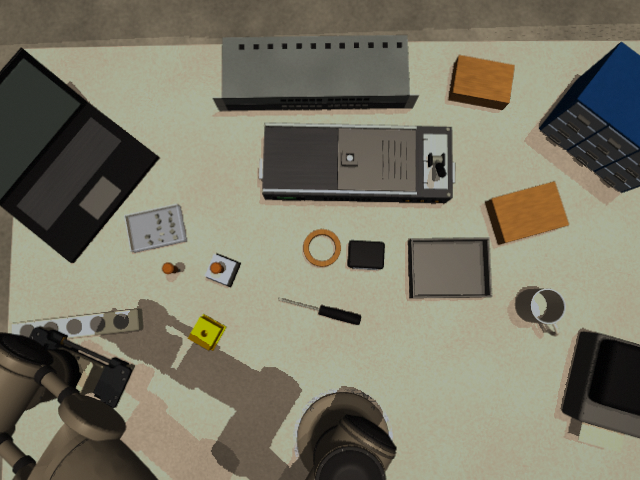

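View pics/side0.png

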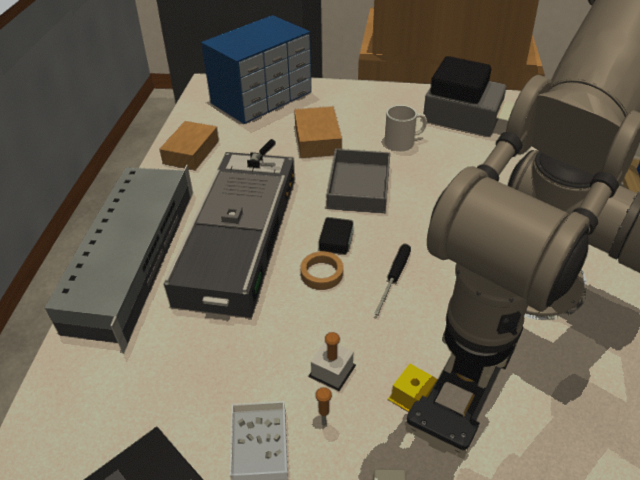

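Two pins look alike: top (217,268), standing in the grey stand, and top (169,268), standing free to the left. The one in the stand is 0.485 m from the base and the other 0.55 m, so the stand one is the one meant. I'll confirm that in an enlarged crop.

```bash
python3 - <<'E'
from h import *
im=cv2.imread('pics/top0.png'); s=cv2.imread('pics/side0.png')
a=cv2.resize(im[115:210,250:460],(800,362),interpolation=cv2.INTER_CUBIC)
b=cv2.resize(im[240:300,150:250],(390,234),interpolation=cv2.INTER_CUBIC)
c=cv2.resize(s[325:425,300:467][:, :175],(410,234),interpolation=cv2.INTER_CUBIC)
cv2.imwrite('pics/crop1.png',np.vstack([a,np.hstack([b,c])]))
for c in('top','side'):
    k=get_calibration(c); print(c,np.round(k['world_from_camera'],3).tolist(),np.round(k['camera_matrix'],1).tolist())
E
```

```text
top [[-0.017, 0.993, -0.113, 0.328], [-1.0, -0.016, 0.008, 0.052], [0.006, 0.114, 0.994, 1.254], [0.0, 0.0, 0.0, 1.0]] [[520.1, 0.0, 321.6], [0.0, 520.1, 237.8], [0.0, 0.0, 1.0]]
side [[-0.991, 0.078, -0.11, 0.328], [-0.134, -0.688, 0.714, 0.881], [-0.02, 0.722, 0.692, 0.912], [0.0, 0.0, 0.0, 1.0]] [[593.1, 0.0, 315.1], [0.0, 593.1, 239.7], [0.0, 0.0, 1.0]]
```

View pics/crop1.png

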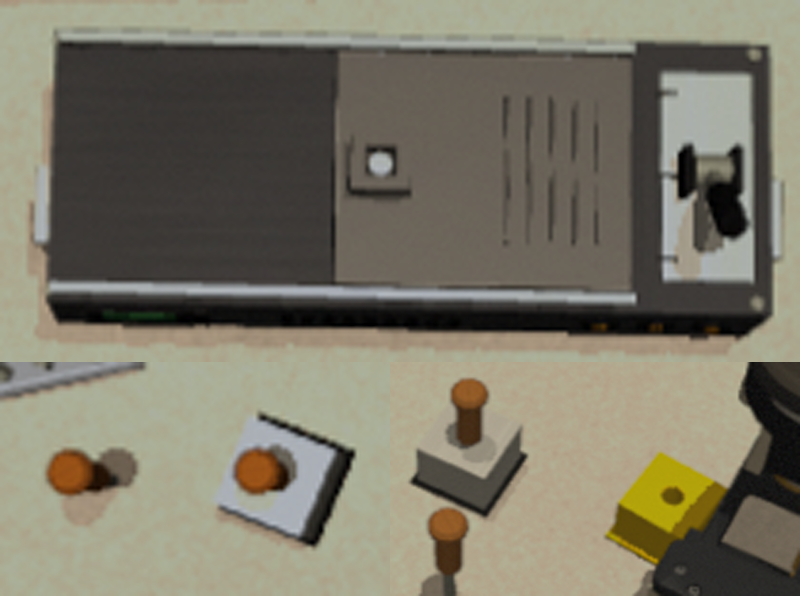

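```bash
python3 - <<'E'
from h import *
from scipy.optimize import least_squares
s=3.81; P=lambda u,v:(250+u/s-.37,115+v/s-.37)
pts=[((0,.020,.0905),P(380,163)),((0,-.18,.093),P(712,172)),((.085,-.22,.075),P(768,45)),((-.085,-.22,.075),P(770,313))]
rails=[(.078,.084,P(57,36)),(-.078,.084,P(50,290)),(.078,.084,P(636,48)),(-.078,.084,P(636,299))]
def f(p):
    c,s_=np.cos(p[2]),np.sin(p[2]);R=np.array([[c,-s_],[s_,c]]);r=[]
    for q,uv in pts:
        w=unproj('top',[uv],q[2])[0,:2]; r+=list(R.T@(w-p[:2])-q[:2])
    for x,z,uv in rails:
        w=unproj('top',[uv],z)[0,:2]; r.append((R.T@(w-p[:2]))[0]-x)
    return np.array(r)
r=least_squares(f,[.635,-.04,0]); print(np.round(r.x,4),np.round(r.fun*1000,1))
x,y,a=r.x;R=np.array([[np.cos(a),-np.sin(a)],[np.sin(a),np.cos(a)]])
U=lambda X,Y:np.round(R@[X,Y]+[x,y],4)
for n,q in dict(latch=(0,.02),pivot=(0,-.18),p1=(0,-.105),p5=(0,.019)).items(): print(n,U(*q))
# stand from top: block corners
o=lambda u,v:(150+u/3.9-.37,240+(v-362)/3.9-.37)
c=unproj('top',[o(260,416),o(352,452),o(310,540),o(218,505)],.046);print('stand',np.round(c,3).tolist(),c.mean(0))
print('head',unproj('top',[o(259,471)],.102))
# crate rim corners
g=unproj('top',[(409,239),(489,239),(490,296),(409,297)],.045);print('crate',np.round(g,3).tolist(),g.mean(0))
# lever grip from top
st()
E
```

```text
[ 0.6441 -0.0433 -0.0338] [ 0.9 -0.6 -1.4 -0.4 -0.4 -0.   1.6  1.   0.6 -1.1 -0.1 -0.2]
latch [ 0.6448 -0.0233]
pivot [ 0.638  -0.2232]
p1 [ 0.6405 -0.1482]
p5 [ 0.6447 -0.0243]
stand [[0.433, 0.288, 0.046], [0.411, 0.233, 0.046], [0.359, 0.258, 0.046], [0.381, 0.313, 0.046]] [0.3960269  0.27338161 0.046     ]
head [[0.39716764 0.27789048 0.102     ]]
crate [[0.46, -0.162, 0.045], [0.457, -0.351, 0.045], [0.324, -0.346, 0.045], [0.325, -0.157, 0.045]] [ 0.39160835 -0.25405325  0.045     ]
{'time': 1.2, 'tool_pos': [0.214, 0.479, 0.227], 'tool_rot': [3.142, 0.0, 2.722], 'qpos': [1.005, 0.342, 1.524, -0.0, 1.275, -0.146], 'contact_force': [-0.416, 0.295, -0.107], 'opening': 0.092, 'grip_force': 0.0}
```

{"fn": "step_arm", "kwargs": {"commands": [{"translation": [0,0,0],"roll": 0.1185},{"translation": [0,0,0],"roll": 0.1185},{"translation": [0,0,0],"roll": 0.1185},{"translation": [0,0,0],"roll": 0.1185},{"translation": [0,0,0],"roll": 0.1185},{"translation": [0,0,0],"roll": 0.1185},{"translation": [0,0,0],"roll": 0.1185},{"translation": [0,0,0],"roll": 0.1185},{"translation": [0,0,0],"roll": 0.1185},{"translation": [0,0,0],"roll": 0.1185},{"translation": [0,0,0],"roll": 0}], "fingers": 1, "grip_force": 10}}

```text
time: 2.12
tool_pos: [0.214, 0.4794, 0.2268]
tool_rot: [3.141, -0.0, 1.533]
contact_force: [0.0, -0.6, 0.8]
opening: 0.0917
grip_force: 0.0
```

{"fn": "step_arm", "kwargs": {"commands": [{"translation": [-33,20,0],"roll": 0},{"translation": [-33,20,0],"roll": 0},{"translation": [-33,20,0],"roll": 0},{"translation": [-33,20,0],"roll": 0},{"translation": [-33,20,0],"roll": 0},{"translation": [-33,20,0],"roll": 0},{"translation": [-33,20,0],"roll": 0},{"translation": [-33,20,0],"roll": 0},{"translation": [-33,20,0],"roll": 0},{"translation": [-33,20,0],"roll": 0},{"translation": [-33,20,0],"roll": 0},{"translation": [-33,20,0],"roll": 0},{"translation": [-33,20,0],"roll": 0},{"translation": [-33,20,0],"roll": 0},{"translation": [-33,20,0],"roll": 0},{"translation": [-33,20,0],"roll": 0},{"translation": [-33,20,0],"roll": 0},{"translation": [-33,20,0],"roll": 0},{"translation": [-33,20,0],"roll": 0},{"translation": [-33,20,0],"roll": 0}]}}

```text
time: 3.78
tool_pos: [0.5919, -0.1956, 0.2266]
tool_rot: [3.142, -0.0, 1.541]
contact_force: [1.7, -0.0, 0.5]
opening: 0.0919
grip_force: 0.0
```

```bash
cat >> h.py <<'E'
UX,UY,UA=.6441,-.0433,-.0338
def U(X,Y): c,s=np.cos(UA),np.sin(UA); return np.array([UX+c*X-s*Y,UY+s*X+c*Y])
def unit(p): c,s=np.cos(UA),np.sin(UA); d=np.array(p[:2])-[UX,UY]; return np.array([c*d[0]+s*d[1],-s*d[0]+c*d[1]])
def to(X=None,Y=None,z=None,w=None):
    "print tool shift (mm) to unit coords X,Y (or world w)"
    s=observe(); t=np.array(w) if w is not None else U(X,Y)
    y=s['tool_rot'][2]; d=t-s['tool_pos'][:2]; c_,s_=np.cos(y),np.sin(y)
    print('shift',np.round(1000*np.array([c_*d[0]+s_*d[1],s_*d[0]-c_*d[1],s['tool_pos'][2]-(z if z is not None else s['tool_pos'][2])]),1),'unit now',np.round(unit(s['tool_pos'])*1000,1))
E
python3 -c "
from h import *
st();to(-.03,-.18,.125); print(U(0,0))
from scipy.spatial.transform import Rotation as R
print(R.from_euler('xyz',observe()['tool_rot']).as_matrix().round(3))"
```

```text
{'time': 3.783, 'tool_pos': [0.592, -0.196, 0.227], 'tool_rot': [3.142, -0.0, 1.541], 'qpos': [-0.442, 0.526, 1.231, 0.0, 1.385, -0.412], 'contact_force': [1.684, -0.019, 0.461], 'opening': 0.092, 'grip_force': 0.0}
shift [-26.1  16.9 101.6] unit now [ -47. -154.]
[ 0.6441 -0.0433]
[[ 0.03  1.    0.  ]
 [ 1.   -0.03  0.  ]
 [ 0.    0.   -1.  ]]
```

{"fn": "step_arm", "kwargs": {"commands": [{"translation": [-13,8,0],"roll": 0},{"translation": [-13,8,0],"roll": 0},{"translation": [0,0,25],"roll": 0},{"translation": [0,0,25],"roll": 0},{"translation": [0,0,25],"roll": 0},{"translation": [0,0,15],"roll": 0},{"translation": [0,0,7],"roll": 0},{"translation": [0,0,0],"roll": 0},{"translation": [0,0,0],"roll": 0}]}}

```text
time: 4.53
tool_pos: [0.6068, -0.2205, 0.1303]
tool_rot: [3.141, 0.0, 1.538]
contact_force: [0.5, -0.6, 0.0]
opening: 0.0918
grip_force: 0.0
```

```bash
python3 - <<'E'
from h import *
st();to(0,-.18,.125)
s=snap('side','s1.png'); cv2.imwrite('pics/s1c.png',cv2.resize(s[90:240,180:360][:,:,::-1],(720,600),interpolation=cv2.INTER_CUBIC))
E
```

```text
{'time': 4.533, 'tool_pos': [0.607, -0.22, 0.13], 'tool_rot': [3.141, 0.0, 1.538], 'qpos': [-0.467, 0.642, 1.296, 0.0, 1.202, -0.435], 'contact_force': [0.536, -0.636, 0.024], 'opening': 0.092, 'grip_force': 0.0}
shift [-1.7 31.3  5.3] unit now [ -31.3 -178.3]
```

View pics/s1c.png

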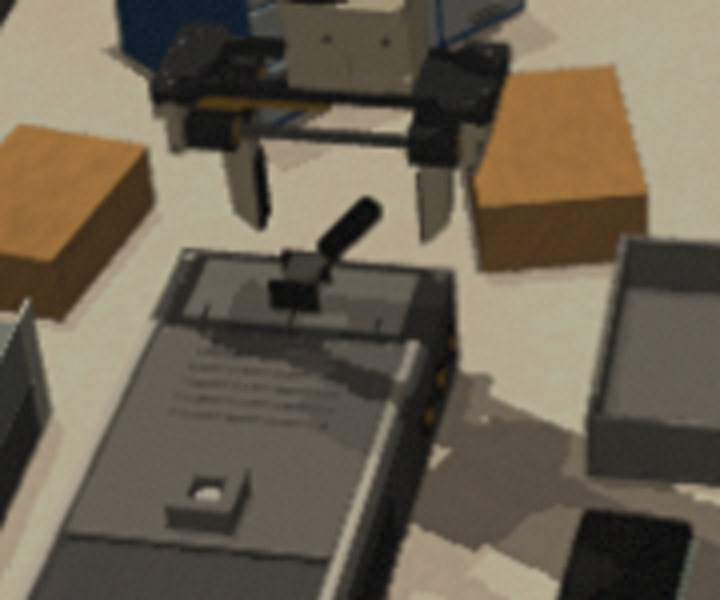

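{"fn": "step_arm", "kwargs": {"commands": [{"translation": [-1.7,0,5],"roll": 0},{"translation": [0,0,0],"roll": 0},{"translation": [0,0,0],"roll": 0},{"translation": [0,0,0],"roll": 0},{"translation": [0,4,0],"roll": 0},{"translation": [0,5,0],"roll": 0},{"translation": [0,5,0],"roll": 0},{"translation": [0,5,0],"roll": 0},{"translation": [0,5,0],"roll": 0},{"translation": [0,5,0],"roll": 0},{"translation": [0,2,0],"roll": 0},{"translation": [0,0,0],"roll": 0},{"translation": [0,0,0],"roll": 0}], "fingers": 0.42, "grip_force": 10}}

```text
time: 5.67
tool_pos: [0.6376, -0.223, 0.1245]
tool_rot: [3.141, -0.0, 1.537]
contact_force: [-0.8, 0.6, 1.0]
opening: 0.0383
grip_force: 0.3
```

{"fn": "step_arm", "kwargs": {"commands": [{"translation": [0,0,0],"roll": 0},{"translation": [0,0,0],"roll": 0},{"translation": [0,0,0],"roll": 0},{"translation": [0,0,0],"roll": 0},{"translation": [0,0,0],"roll": 0},{"translation": [0,0,0],"roll": 0}], "fingers": 0, "grip_force": 10}}

```text
time: 6.17
tool_pos: [0.6377, -0.2231, 0.1248]
tool_rot: [3.141, 0.0, 1.537]
contact_force: [-0.7, -0.1, 0.5]
opening: 0.0178
grip_force: 10.0
```

```bash
python3 - <<'E'
from h import *
st();to(0,-.18,.125)
E
```

```text
{'time': 6.167, 'tool_pos': [0.638, -0.223, 0.125], 'tool_rot': [3.141, 0.0, 1.537], 'qpos': [-0.45, 0.702, 1.198, 0.0, 1.241, -0.416], 'contact_force': [-0.749, -0.138, 0.529], 'opening': 0.018, 'grip_force': 9.964}
shift [-0.1  0.4 -0.2] unit now [  -0.4 -179.9]
```

{"fn": "step_arm", "kwargs": {"commands": [{"translation": [0,0,0],"roll": 0},{"translation": [0,0,0],"roll": 0},{"translation": [0,0,0],"roll": 0},{"translation": [0,0,-15],"roll": 0},{"translation": [0,0,-30],"roll": 0},{"translation": [0,0,-30],"roll": 0},{"translation": [30,-10,0],"roll": 0},{"translation": [35,-18,0],"roll": 0},{"translation": [35,-18,0],"roll": 0},{"translation": [35,-18,0],"roll": 0},{"translation": [35,-18,0],"roll": 0},{"translation": [35,-18,0],"roll": 0},{"translation": [35,-18,0],"roll": 0},{"translation": [35,-18,0],"roll": 0},{"translation": [35,-18,0],"roll": 0},{"translation": [35,-18,0],"roll": 0},{"translation": [35,-18,0],"roll": 0},{"translation": [35,-18,0],"roll": 0},{"translation": [35,-18,0],"roll": 0},{"translation": [0,0,0],"roll": 0}], "fingers": 0.6}}

```text
time: 7.83
tool_pos: [0.4236, 0.2395, 0.2]
tool_rot: [-3.141, -0.002, 1.543]
contact_force: [0.1, -0.5, -0.1]
opening: 0.0551
grip_force: 0.0
```

```bash
python3 - <<'E'
from h import *
st();to(z=.054,w=(.397,.278))
t=snap('top','t2.png'); a=cv2.resize(t[100:220,380:480][:,:,::-1],(500,600),interpolation=cv2.INTER_CUBIC)
s=snap('side','s2.png'); b=cv2.resize(s[120:180,235:305][:,:,::-1],(300,257),interpolation=cv2.INTER_CUBIC)
c=cv2.resize(s[240:420,250:460][:,:,::-1],(300,343)[0:2])[:343]
cv2.imwrite('pics/c2.png',np.hstack([a,np.vstack([b,c])]))
find('side','isolator_grip','pin_grip','pin');find('top','isolator_grip','pin_grip','crate')
E
```

```text
{'time': 7.833, 'tool_pos': [0.424, 0.24, 0.2], 'tool_rot': [-3.141, -0.002, 1.543], 'qpos': [0.355, 0.296, 1.669, 0.003, 1.176, 0.382], 'contact_force': [0.081, -0.491, -0.072], 'opening': 0.055, 'grip_force': 0.0}
shift [ 37.7 -27.7 146. ] unit now [-229.9  275.2]
side isolator_grip [ 0.6359 -0.2249  0.1357] 0.79 [254. 143.]
side pin_grip [0.3998 0.2858 0.096 ] 0.86 [330. 343.]
side pin_grip [0.3972 0.3978 0.0892] 0.71 [323. 402.]
side pin [0.4004 0.394  0.095 ] 0.89 [321. 398.]
side pin [0.3948 0.2849 0.0933] 0.58 [333. 343.]
top isolator_grip [ 0.6363 -0.2215  0.1313] 0.71 [439. 155.]
top isolator_grip [ 0.644  -0.0879  0.0816] 0.31 [377. 159.]
top pin_grip [0.3999 0.3811 0.0637] 0.36 [174. 268.]
top crate [ 0.3942 -0.2666  0.0079] 0.84 [451. 267.]
```

View pics/c2.png

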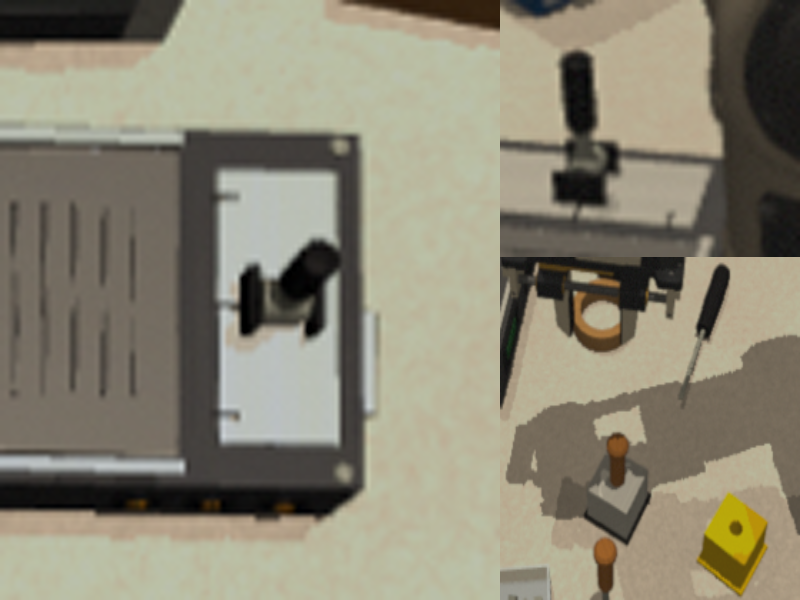

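```bash
python3 - <<'E'
from h import *
print(unproj('side',[(331.5,337.6)],.100))
E
```

```text
[[0.39756577 0.27785285 0.1       ]]
```

{"fn": "step_arm", "kwargs": {"commands": [{"translation": [19,-14,0],"roll": 0},{"translation": [19,-14,0],"roll": 0},{"translation": [0,0,20],"roll": 0},{"translation": [0,0,15],"roll": 0},{"translation": [0,0,0],"roll": 0},{"translation": [0,0,0],"roll": 0}], "fingers": 0.8}}

```text
time: 8.73
tool_pos: [0.4002, 0.2726, 0.1645]
tool_rot: [-3.14, 0.001, 1.536]
contact_force: [0.9, 0.7, -0.2]
opening: 0.0735
grip_force: 0.0
```

```bash
python3 - <<'E'
from h import *
st();to(z=.054,w=(.397,.278))
E
```

```text
{'time': 8.733, 'tool_pos': [0.4, 0.273, 0.164], 'tool_rot': [-3.14, 0.001, 1.536], 'qpos': [0.44, 0.332, 1.726, -0.0, 1.085, 0.475], 'contact_force': [0.869, 0.713, -0.204], 'opening': 0.074, 'grip_force': 0.0}
shift [  5.3  -3.3 110.5] unit now [-254.5  307.5]
```

Both cameras agree on the pin at (0.397, 0.278).

{"fn": "step_arm", "kwargs": {"commands": [{"translation": [5.3,-3.0,0],"roll": 0},{"translation": [0,0,25],"roll": 0},{"translation": [0,0,25],"roll": 0},{"translation": [0,0,25],"roll": 0},{"translation": [0,0,20],"roll": 0},{"translation": [0,0,15],"roll": 0},{"translation": [0,0,0],"roll": 0},{"translation": [0,0,0],"roll": 0}]}}

```text
time: 9.4
tool_pos: [0.3977, 0.2789, 0.0552]
tool_rot: [3.142, -0.0, 1.536]
contact_force: [-0.4, 0.1, 1.3]
opening: 0.0734
grip_force: 0.0
```

{"fn": "step_arm", "kwargs": {"commands": [{"translation": [0,0,0],"roll": 0},{"translation": [0,0,0],"roll": 0},{"translation": [0,0,0],"roll": 0},{"translation": [0,0,0],"roll": 0},{"translation": [0,0,0],"roll": 0},{"translation": [0,0,0],"roll": 0},{"translation": [0,0,0],"roll": 0},{"translation": [0,0,0],"roll": 0}], "fingers": 0, "grip_force": 40}}

```text
time: 10.07
tool_pos: [0.3973, 0.2787, 0.0548]
tool_rot: [3.141, -0.0, 1.537]
contact_force: [1.1, 0.2, 1.4]
opening: 0.0248
grip_force: 40.3
```

```bash
python3 - <<'E'
from h import *
st();to(z=.054,w=(.397,.278))
E
```

```text
{'time': 10.067, 'tool_pos': [0.397, 0.279, 0.055], 'tool_rot': [3.141, -0.0, 1.537], 'qpos': [0.454, 0.489, 1.848, 0.0, 0.804, 0.488], 'contact_force': [1.054, 0.238, 1.356], 'opening': 0.025, 'grip_force': 40.33}
shift [-0.7 -0.3  0.8] unit now [-257.6  313.5]
```

{"fn": "step_arm", "kwargs": {"commands": [{"translation": [0,0,0],"roll": 0},{"translation": [0,0,0],"roll": 0},{"translation": [0,0,3],"roll": 0},{"translation": [0,0,2.5],"roll": 0},{"translation": [0,0,0],"roll": 0}], "fingers": 0.45}}

```text
time: 10.48
tool_pos: [0.3969, 0.2785, 0.0486]
tool_rot: [-3.141, 0.0, 1.537]
contact_force: [1.1, 0.0, -0.1]
opening: 0.0415
grip_force: 0.0
```

{"fn": "step_arm", "kwargs": {"commands": [{"translation": [0,0,0],"roll": 0},{"translation": [0,0,0],"roll": 0},{"translation": [0,0,0],"roll": 0},{"translation": [0,0,0],"roll": 0},{"translation": [0,0,0],"roll": 0},{"translation": [0,0,0],"roll": 0}], "fingers": 0, "grip_force": 40}}

```text
time: 10.98
tool_pos: [0.3974, 0.2788, 0.0495]
tool_rot: [3.141, -0.0, 1.537]
contact_force: [-0.5, 1.0, 2.4]
opening: 0.0222
grip_force: 36.0
```

{"fn": "step_arm", "kwargs": {"commands": [{"translation": [0,0,0],"roll": 0},{"translation": [0,0,0],"roll": 0},{"translation": [0,0,0],"roll": 0}]}}

```text
time: 11.23
tool_pos: [0.3974, 0.2788, 0.0494]
tool_rot: [3.141, -0.0, 1.537]
contact_force: [-0.2, -0.0, 4.9]
opening: 0.022
grip_force: 35.7
```

```bash
python3 - <<'E'
from h import *
st()
s=snap('side','s3.png'); cv2.imwrite('pics/s3c.png',cv2.resize(s[260:400,250:420][:,:,::-1],(729,600),interpolation=cv2.INTER_CUBIC))
E
```

```text
{'time': 11.233, 'tool_pos': [0.397, 0.279, 0.049], 'tool_rot': [3.141, -0.0, 1.537], 'qpos': [0.454, 0.498, 1.852, 0.0, 0.79, 0.488], 'contact_force': [-0.24, -0.023, 4.93], 'opening': 0.022, 'grip_force': 35.651}
```

View pics/s3c.png

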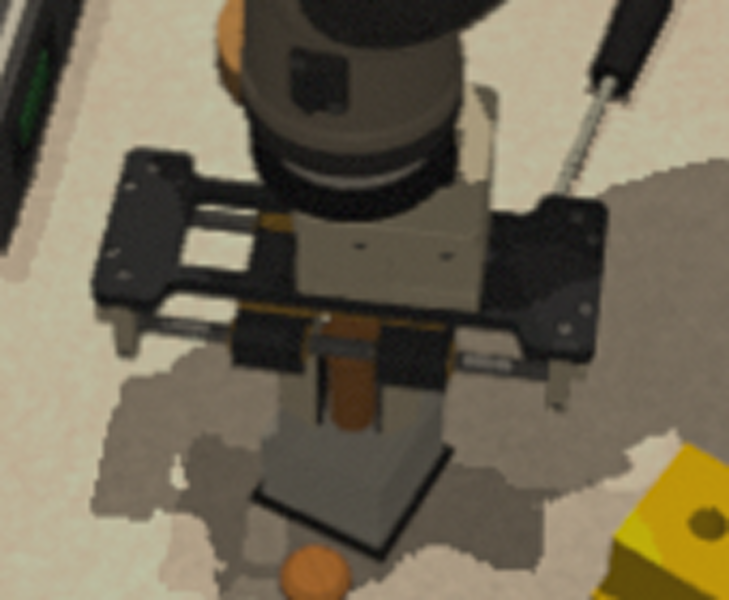

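{"fn": "step_arm", "kwargs": {"commands": [{"translation": [0,0,-2],"roll": 0},{"translation": [0,0,-4],"roll": 0},{"translation": [0,0,-6],"roll": 0},{"translation": [0,0,0],"roll": 0},{"translation": [0,0,0],"roll": 0}]}}

```text
time: 11.7
tool_pos: [0.3975, 0.2788, 0.0616]
tool_rot: [3.141, -0.001, 1.537]
contact_force: [0.1, 1.0, 0.1]
opening: 0.0223
grip_force: 36.7
```

{"fn": "step_arm", "kwargs": {"commands": [{"translation": [0,0,-10],"roll": 0},{"translation": [0,0,-20],"roll": 0},{"translation": [0,0,-20],"roll": 0},{"translation": [0,0,-10],"roll": 0},{"translation": [0,0,0],"roll": 0},{"translation": [0,0,0],"roll": 0}]}}

```text
time: 12.2
tool_pos: [0.3973, 0.2787, 0.1213]
tool_rot: [3.141, -0.0, 1.537]
contact_force: [0.6, 0.0, -0.7]
opening: 0.0228
grip_force: 36.7
```

```bash
python3 - <<'E'
from h import *
st()
s=snap('side','s4.png'); a=cv2.resize(s[230:380,270:420][:,:,::-1],(600,600),interpolation=cv2.INTER_CUBIC)
cv2.imwrite('pics/s4c.png',a); find('side','pin_tip','pin_grip','stand_hole')
E
```

```text
{'time': 12.2, 'tool_pos': [0.397, 0.279, 0.121], 'tool_rot': [3.141, -0.0, 1.537], 'qpos': [0.454, 0.388, 1.781, 0.0, 0.972, 0.488], 'contact_force': [0.617, 0.024, -0.701], 'opening': 0.023, 'grip_force': 36.735}
side pin_tip [0.3946 0.3954 0.0936] 0.9 [325. 400.]
side pin_tip [0.3932 0.2817 0.1465] 0.75 [334. 323.]
side pin_grip [0.399  0.3921 0.0899] 0.89 [322. 399.]
side pin_grip [0.396  0.286  0.1482] 0.53 [332. 324.]
side pin_grip [0.6369 0.0262 0.074 ] 0.35 [230. 236.]
side stand_hole [0.3995 0.2909 0.0459] 0.83 [330. 362.]
```

View pics/s4c.png

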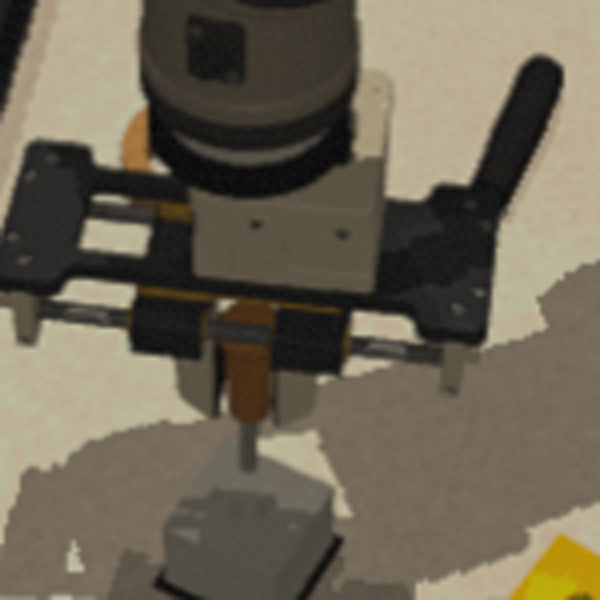

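```bash
python3 - <<'E'
from h import *
for dz in (-.006,0,.006):
  print(dz,(proj('side',[(.3973,.2787,z+dz) for z in (.0763,.1183,.1603,.1763)]).round(1)-[270,230])*4)
s=cv2.imread('pics/s4.png')[300:360,326:339]; print(s[:,6].tolist())
E
```

```text
-0.006 [[246.4 473.2]
 [246.4 414.4]
 [246.4 351.6]
 [246.4 326.8]]
0 [[246.4 465.2]
 [246.4 405.6]
 [246.4 342.4]
 [246.4 317.2]]
0.006 [[246.4 456.8]
 [246.4 396.8]
 [246.4 333.2]
 [246.4 307.6]]
[[44, 53, 58], [30, 31, 32], [22, 18, 16], [19, 18, 20], [23, 33, 42], [26, 55, 77], [27, 48, 74], [20, 45, 71], [22, 46, 71], [22, 46, 72], [22, 41, 61], [36, 40, 43], [42, 44, 43], [48, 51, 53], [38, 41, 41], [38, 41, 45], [26, 50, 75], [27, 52, 81], [20, 45, 73], [23, 46, 71], [22, 43, 64], [22, 45, 71], [23, 44, 72], [20, 46, 72], [25, 47, 72], [22, 46, 72], [26, 48, 74], [23, 45, 73], [23, 47, 73], [21, 45, 72], [24, 45, 72], [23, 47, 71], [22, 46, 72], [24, 45, 72], [23, 46, 72], [32, 51, 71], [47, 58, 66], [55, 61, 63], [53, 61, 61], [53, 61, 64], [52, 59, 60], [53, 61, 63], [52, 62, 62], [52, 61, 62], [53, 60, 62], [53, 62, 63], [53, 61, 64], [63, 70, 74], [81, 91, 95], [92, 103, 109], [93, 105, 110], [92, 105, 110], [86, 98, 104], [77, 86, 90], [71, 82, 85], [72, 80, 85], [71, 80, 83], [72, 82, 85], [71, 80, 83], [69, 80, 83]]
```

{"fn": "step_arm", "kwargs": {"commands": [{"translation": [0,0,-20],"roll": 0},{"translation": [0,0,-30],"roll": 0},{"translation": [-10,8,0],"roll": 0},{"translation": [-22,18,0],"roll": 0},{"translation": [-22,18,0],"roll": 0},{"translation": [-22,18,0],"roll": 0},{"translation": [-22,18,0],"roll": 0},{"translation": [-22,18,0],"roll": 0},{"translation": [-22,18,0],"roll": 0},{"translation": [-22,18,0],"roll": 0},{"translation": [-22,18,0],"roll": 0},{"translation": [-22,18,0],"roll": 0},{"translation": [-22,18,0],"roll": 0},{"translation": [-22,18,0],"roll": 0},{"translation": [-22,18,0],"roll": 0},{"translation": [-10,18,0],"roll": 0},{"translation": [0,0,0],"roll": 0},{"translation": [0,0,0],"roll": 0}]}}

```text
time: 13.9
tool_pos: [0.6293, -0.014, 0.1696]
tool_rot: [-3.139, -0.0, 1.535]
contact_force: [-0.1, 0.5, -1.2]
opening: 0.0225
grip_force: 36.7
```

```bash
python3 - <<'E'
from h import *
st();to(0,.02,.150)
E
```

```text
{'time': 13.9, 'tool_pos': [0.629, -0.014, 0.17], 'tool_rot': [-3.139, -0.0, 1.535], 'qpos': [-0.144, 0.58, 1.296, 0.0, 1.268, -0.109], 'contact_force': [-0.079, 0.538, -1.244], 'opening': 0.023, 'grip_force': 36.737}
shift [-8.7 15.8 19.6] unit now [-15.7  28.7]
```

{"fn": "step_arm", "kwargs": {"commands": [{"translation": [-8.5,15.5,0],"roll": 0},{"translation": [0,0,10],"roll": 0},{"translation": [0,0,8],"roll": 0},{"translation": [0,0,0],"roll": 0},{"translation": [0,0,0],"roll": 0},{"translation": [0,0,0],"roll": 0}]}}

```text
time: 14.4
tool_pos: [0.6441, -0.0217, 0.1532]
tool_rot: [-3.141, -0.0, 1.537]
contact_force: [-0.7, 0.1, -0.5]
opening: 0.0223
grip_force: 36.7
```

```bash
python3 - <<'E'
from h import *
st();to(0,.02,.150)
s=snap('side','s5.png'); a=cv2.resize(s[140:240,190:310][:,:,::-1],(600,500),interpolation=cv2.INTER_CUBIC)
p=observe()['tool_pos']
for q in [(p[0],p[1],p[2]-.045),(*U(0,.02),.0975),(*U(-.018,.038),.0975),(*U(.018,.038),.0975)]:
    print((proj('side',q)[0]-[190,140])*5+2)
cv2.imwrite('pics/s5c.png',a)
E
```

```text
{'time': 14.4, 'tool_pos': [0.644, -0.022, 0.153], 'tool_rot': [-3.141, -0.0, 1.537], 'qpos': [-0.153, 0.621, 1.27, 0.0, 1.252, -0.119], 'contact_force': [-0.657, 0.092, -0.522], 'opening': 0.022, 'grip_force': 36.734}
shift [-1.6  0.7  3.2] unit now [-0.7 21.6]
[204.30601904 343.49509793]
[207.305895   361.06878095]
[237.29946002 393.27888705]
[154.46367163 385.14935038]
```

View pics/s5c.png

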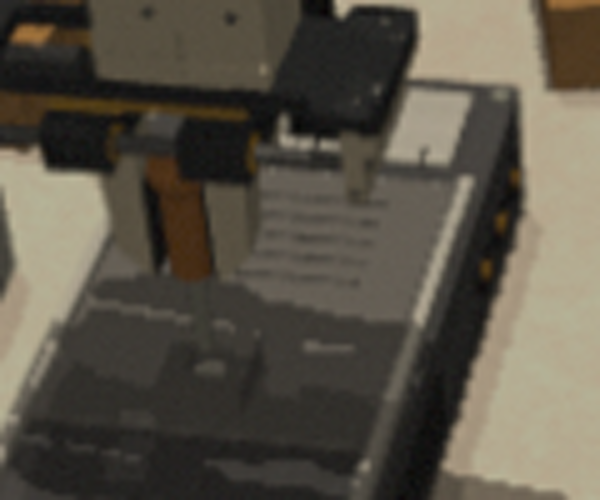

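{"fn": "step_arm", "kwargs": {"commands": [{"translation": [-1.5,0,4],"roll": 0},{"translation": [0,0,5],"roll": 0},{"translation": [0,0,4],"roll": 0},{"translation": [0,0,3],"roll": 0},{"translation": [0,0,0],"roll": 0},{"translation": [0,0,0],"roll": 0}]}}

```text
time: 14.95
tool_pos: [0.6445, -0.0239, 0.1369]
tool_rot: [-3.141, -0.0, 1.537]
contact_force: [-0.3, 0.6, -0.3]
opening: 0.0225
grip_force: 36.7
```

{"fn": "step_arm", "kwargs": {"commands": [{"translation": [0,0,2],"roll": 0},{"translation": [0,0,2],"roll": 0},{"translation": [0,0,0],"roll": 0},{"translation": [0,0,0],"roll": 0}]}}

```text
time: 15.28
tool_pos: [0.6449, -0.0239, 0.1338]
tool_rot: [3.14, 0.0, 1.537]
contact_force: [-0.6, 0.6, 3.9]
opening: 0.0225
grip_force: 36.0
```

{"fn": "step_arm", "kwargs": {"commands": [{"translation": [0,0,1.5],"roll": 0},{"translation": [0,0,1.5],"roll": 0},{"translation": [0,0,0],"roll": 0},{"translation": [0,0,0],"roll": 0}]}}

```text
time: 15.62
tool_pos: [0.6449, -0.024, 0.1307]
tool_rot: [3.14, 0.0, 1.537]
contact_force: [0.6, -0.3, 5.0]
opening: 0.0222
grip_force: 35.5
```

{"fn": "step_arm", "kwargs": {"commands": [{"translation": [0,0,0.7],"roll": 0},{"translation": [2,0,0],"roll": 0},{"translation": [3,0,0],"roll": 0},{"translation": [3,0,0],"roll": 0},{"translation": [3,0,0],"roll": 0},{"translation": [3,0,0],"roll": 0},{"translation": [3,0,0],"roll": 0},{"translation": [3,0,0],"roll": 0}]}}

```text
time: 16.28
tool_pos: [0.6455, -0.0038, 0.1298]
tool_rot: [3.141, 0.0, 1.537]
contact_force: [0.8, 0.1, 4.0]
opening: 0.0217
grip_force: 36.0
```

{"fn": "step_arm", "kwargs": {"commands": [{"translation": [5,0,0],"roll": 0},{"translation": [7,0,0],"roll": 0},{"translation": [8,0,0],"roll": 0},{"translation": [8,0,0],"roll": 0},{"translation": [8,0,0],"roll": 0},{"translation": [8,0,0],"roll": 0},{"translation": [8,0,0],"roll": 0},{"translation": [8,0,0],"roll": 0},{"translation": [8,0,0],"roll": 0}]}}

```text
time: 17.03
tool_pos: [0.6475, 0.0652, 0.1294]
tool_rot: [-3.141, -0.0, 1.537]
contact_force: [-0.0, 0.0, -0.7]
opening: 0.0211
grip_force: 39.1
```

```bash
python3 - <<'E'
from h import *
st();to(0,.188+.006)
snap('side','s6.png'); snap('top','t6.png'); find('side','latch_top'); find('top','latch_top'); print(U(0,.188),U(0,.109))
E
```

```text
{'time': 17.033, 'tool_pos': [0.648, 0.065, 0.129], 'tool_rot': [-3.141, -0.0, 1.537], 'qpos': [-0.017, 0.653, 1.278, 0.0, 1.21, 0.016], 'contact_force': [-0.018, 0.007, -0.665], 'opening': 0.021, 'grip_force': 39.07}
shift [85.5  0.3  0. ] unit now [ -0.3 108.5]
side latch_top [ 0.596  -0.0554  0.0841] 0.97 [257. 208.]
top latch_top [ 0.6434 -0.0977  0.0801] 0.73 [381. 159.]
[0.65045319 0.14459262] [0.6477835  0.06563774]
```

View pics/s6.png

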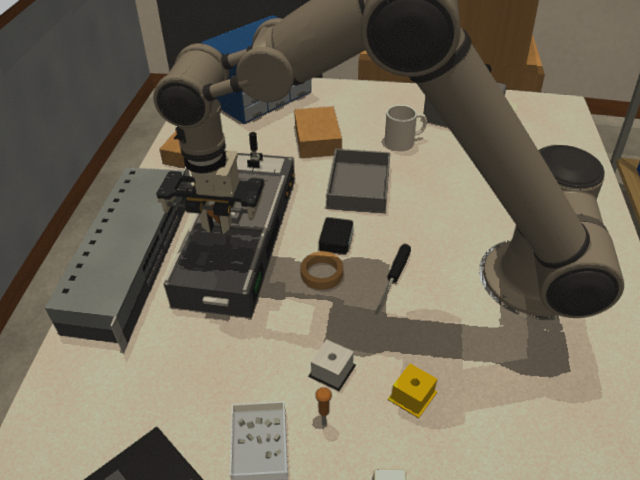

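```bash
python3 - <<'E'
from h import *
s=cv2.imread('pics/s6.png');t=cv2.imread('pics/t6.png')
a=cv2.resize(s[150:310,160:300],(525,600),interpolation=cv2.INTER_CUBIC)
b=cv2.resize(t[100:220,300:355],(275,600),interpolation=cv2.INTER_CUBIC)
g=lambda x:np.uint8(255*(x/255.)**.6)
cv2.imwrite('pics/s6c.png',g(np.hstack([a,b])))
E
```

```text
(no output)
```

View pics/s6c.png

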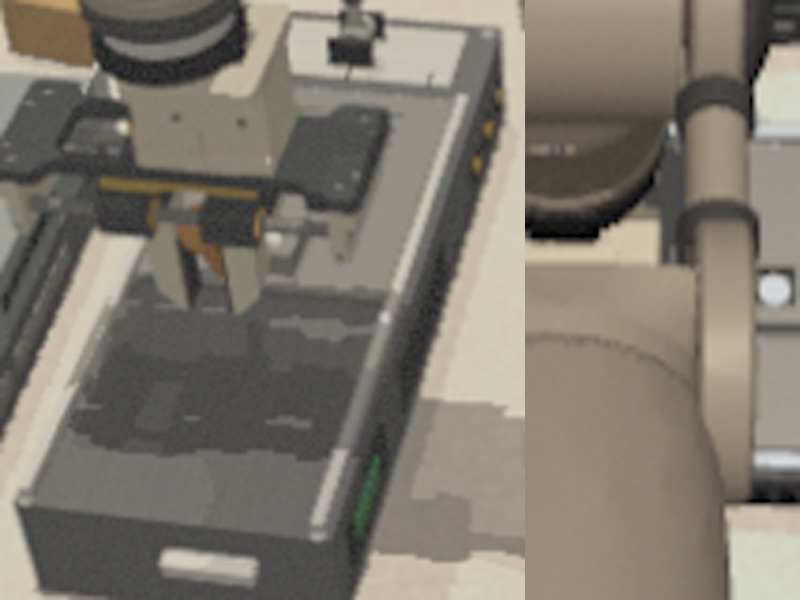

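The hatch has not moved. The white button is still visible at side (236,205), and the pin has pivoted in the pads with its tip trailing towards -y. I'll straighten it against the +y face of the latch housing. Then I'll turn the gripper a quarter turn so the pads back the pin in the push direction.

{"fn": "step_arm", "kwargs": {"commands": [{"translation": [0,0,3.5],"roll": 0},{"translation": [0,0,3.5],"roll": 0},{"translation": [-5,0,0],"roll": 0},{"translation": [-5,0,0],"roll": 0},{"translation": [-5,0,0],"roll": 0},{"translation": [-5,0,0],"roll": 0},{"translation": [0,0,0],"roll": 0}], "grip_force": 30}}

```text
time: 17.82
tool_pos: [0.647, 0.0425, 0.1227]
tool_rot: [3.141, 0.0, 1.535]
contact_force: [-0.0, -0.3, -0.5]
opening: 0.0211
grip_force: 29.1
```

{"fn": "step_arm", "kwargs": {"commands": [{"translation": [-4,0,-0.7],"roll": 0},{"translation": [-4,0,-0.7],"roll": 0},{"translation": [-4,0,-0.7],"roll": 0},{"translation": [-4,0,-0.7],"roll": 0},{"translation": [-4,0,-0.7],"roll": 0},{"translation": [-4,0,-1],"roll": 0},{"translation": [0,0,0],"roll": 0}]}}

```text
time: 18.4
tool_pos: [0.6462, 0.0193, 0.1274]
tool_rot: [3.141, 0.0, 1.536]
contact_force: [-0.3, 1.4, 0.3]
opening: 0.0208
grip_force: 29.1
```

```bash
python3 - <<'E'
from h import *
st();to(0,.042)
E
```

```text
{'time': 18.4, 'tool_pos': [0.646, 0.019, 0.127], 'tool_rot': [3.141, 0.0, 1.536], 'qpos': [-0.089, 0.647, 1.296, 0.0, 1.198, -0.054], 'contact_force': [-0.275, 1.428, 0.294], 'opening': 0.021, 'grip_force': 29.103}
shift [-20.7   0.    0. ] unit now [ 0.  62.7]
```

{"fn": "step_arm", "kwargs": {"commands": [{"translation": [-3,0,-0.6],"roll": 0},{"translation": [-3,0,-0.6],"roll": 0},{"translation": [-3,0,-0.6],"roll": 0},{"translation": [-3,0,-0.6],"roll": 0},{"translation": [-3,0,-0.6],"roll": 0},{"translation": [-3,0,-0.6],"roll": 0},{"translation": [-2.5,0,0],"roll": 0},{"translation": [0,0,0],"roll": 0},{"translation": [0,0,0],"roll": 0}]}}

```text
time: 19.15
tool_pos: [0.6453, -0.0006, 0.1305]
tool_rot: [-3.141, -0.0, 1.536]
contact_force: [0.9, 1.7, -0.6]
opening: 0.0206
grip_force: 30.0
```

```bash
python3 - <<'E'
from h import *
st();to(0,.042)
g=lambda x:np.uint8(255*(x/255.)**.6)
s=snap('side','s7.png'); a=cv2.resize(s[140:260,180:320][:,:,::-1],(700,600),interpolation=cv2.INTER_CUBIC)
p=observe()['tool_pos']
for h in(-.045,-.003,.039,0): print((proj('side',[p[0],p[1],p[2]+h])[0]-[180,140])*5+2)
cv2.imwrite('pics/s7c.png',g(a))
E
```

```text
{'time': 19.15, 'tool_pos': [0.645, -0.001, 0.131], 'tool_rot': [-3.141, -0.0, 1.536], 'qpos': [-0.12, 0.642, 1.296, 0.0, 1.204, -0.085], 'contact_force': [0.868, 1.707, -0.623], 'opening': 0.021, 'grip_force': 29.982}
shift [-0.7  0.2  0. ] unit now [-0.2 42.7]
[246.51556518 418.2684156 ]
[234.30434312 342.1297828 ]
[221.62236742 262.39054975]
[233.41427925 336.55579336]
```

View pics/s7c.png

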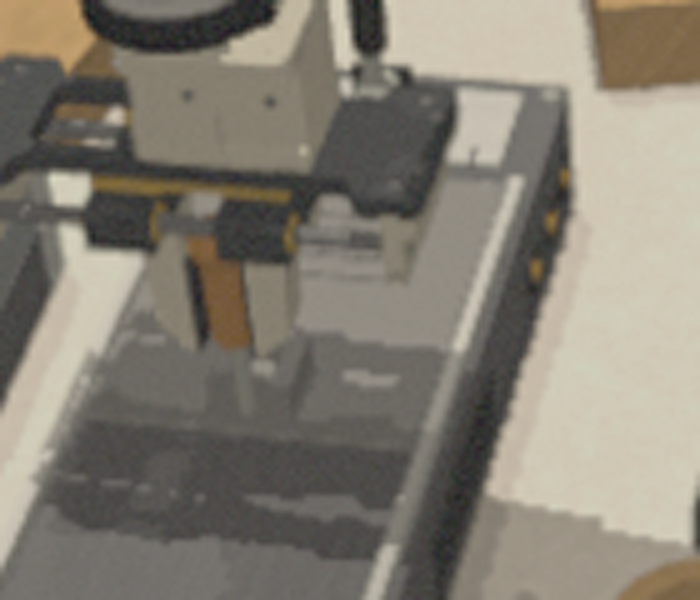

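{"fn": "step_arm", "kwargs": {"commands": [{"translation": [0.5,0,-10],"roll": 0},{"translation": [0,0,-20],"roll": 0},{"translation": [0,0,0],"roll": 0.1208},{"translation": [0,0,0],"roll": 0.1208},{"translation": [0,0,0],"roll": 0.1208},{"translation": [0,0,0],"roll": 0.1208},{"translation": [0,0,0],"roll": 0.1208},{"translation": [0,0,0],"roll": 0.1208},{"translation": [0,0,0],"roll": 0.1208},{"translation": [0,0,0],"roll": 0.1208},{"translation": [0,0,0],"roll": 0.1208},{"translation": [0,0,0],"roll": 0.1208},{"translation": [0,0,0],"roll": 0.1208},{"translation": [0,0,0],"roll": 0.1208},{"translation": [0,0,0],"roll": 0.1208},{"translation": [0,0,0],"roll": 0},{"translation": [0,0,0],"roll": 0}], "grip_force": 50}}

```text
time: 20.62
tool_pos: [0.6456, -0.0, 0.1613]
tool_rot: [3.141, -0.001, -0.03]
contact_force: [0.0, -0.6, -0.4]
opening: 0.0203
grip_force: 49.4
```

```bash
python3 - <<'E'
from h import *
st();to(0,.02,.1435)
s=snap('side','s8.png')
E
```

```text
{'time': 20.617, 'tool_pos': [0.646, -0.0, 0.161], 'tool_rot': [3.141, -0.001, -0.03], 'qpos': [-0.119, 0.615, 1.257, -0.0, 1.269, 1.482], 'contact_force': [0.029, -0.574, -0.425], 'opening': 0.02, 'grip_force': 49.386}
shift [-0.1 23.3 17.8] unit now [ 0.  43.3]
```

{"fn": "step_arm", "kwargs": {"commands": [{"translation": [0,8,0],"roll": 0},{"translation": [0,8,0],"roll": 0},{"translation": [0,7.2,0],"roll": 0},{"translation": [0,0,7],"roll": 0},{"translation": [0,0,7],"roll": 0},{"translation": [0,0,4],"roll": 0},{"translation": [0,0,3.5],"roll": 0},{"translation": [0,0,0],"roll": 0},{"translation": [0,0,0],"roll": 0}]}}

```text
time: 21.42
tool_pos: [0.6451, -0.0229, 0.1396]
tool_rot: [3.141, -0.002, -0.033]
contact_force: [0.3, -1.2, 4.1]
opening: 0.0208
grip_force: 49.0
```

```bash
python3 - <<'E'
from h import *
st();to(0,.02,.1375)
s=snap('side','s9.png')
p=observe()['tool_pos']
q=proj('side',[(p[0],p[1],p[2]-d) for d in (.003,.02,.04,.045)]); print(q.round(1).tolist(), proj('side',(*U(0,.02),.0905)))
for r in range(int(q[0,1])-2,int(q[3,1])+8): print(r,s[r,222:242].mean(1).astype(int).tolist())
E
```

```text
{'time': 21.417, 'tool_pos': [0.645, -0.023, 0.14], 'tool_rot': [3.141, -0.002, -0.033], 'qpos': [-0.154, 0.633, 1.286, -0.0, 1.221, 1.45], 'contact_force': [0.267, -1.206, 4.1], 'opening': 0.021, 'grip_force': 49.032}
shift [-0.3  0.4  2.1] unit now [ 0.3 20.4]
[[228.7, 197.6], [229.7, 203.9], [230.8, 211.2], [231.0, 213.0]] [[231.44622382 214.31124938]]
195 [76, 68, 46, 38, 43, 63, 76, 76, 69, 64, 44, 42, 39, 42, 53, 56, 55, 55, 56, 55]
196 [77, 74, 67, 58, 64, 71, 77, 77, 74, 65, 47, 44, 40, 41, 55, 57, 57, 56, 58, 56]
197 [77, 77, 76, 69, 75, 78, 77, 75, 75, 70, 49, 40, 41, 46, 54, 56, 57, 56, 57, 56]
198 [76, 77, 77, 71, 73, 78, 76, 78, 77, 75, 50, 42, 45, 47, 50, 51, 52, 51, 57, 57]
199 [77, 76, 76, 71, 72, 76, 77, 77, 79, 71, 55, 47, 47, 44, 47, 46, 46, 47, 51, 50]
200 [67, 69, 69, 67, 66, 71, 74, 72, 73, 64, 58, 55, 48, 45, 46, 45, 45, 46, 44, 47]
201 [58, 58, 63, 62, 59, 61, 63, 61, 61, 58, 59, 57, 53, 44, 44, 44, 47, 44, 44, 46]
202 [56, 59, 79, 81, 59, 56, 60, 59, 60, 56, 59, 58, 53, 45, 46, 46, 45, 45, 46, 44]
203 [57, 59, 72, 73, 57, 59, 82, 83, 80, 67, 57, 57, 55, 47, 4
[... 682 characters left out ...]
 48, 44, 45, 39, 37]
212 [56, 44, 46, 43, 44, 39, 35, 48, 58, 66, 66, 64, 61, 59, 56, 50, 45, 45, 38, 37]
213 [51, 47, 45, 46, 46, 39, 45, 67, 72, 75, 74, 73, 65, 57, 53, 48, 45, 42, 37, 38]
214 [48, 46, 47, 44, 45, 41, 45, 59, 63, 64, 66, 70, 62, 48, 49, 46, 44, 40, 37, 37]
215 [53, 53, 45, 45, 45, 45, 48, 49, 50, 50, 53, 53, 50, 46, 44, 46, 40, 37, 37, 40]
216 [52, 54, 47, 45, 44, 47, 46, 47, 46, 47, 46, 44, 46, 46, 46, 44, 40, 34, 36, 44]
217 [46, 47, 46, 45, 48, 46, 46, 45, 45, 43, 44, 45, 45, 45, 47, 43, 37, 35, 39, 53]
218 [45, 46, 47, 46, 46, 45, 47, 45, 46, 45, 46, 48, 44, 44, 47, 42, 38, 36, 39, 57]
219 [47, 46, 46, 44, 46, 45, 46, 47, 45, 46, 45, 47, 46, 47, 47, 44, 38, 38, 42, 58]
```

{"fn": "step_arm", "kwargs": {"commands": [{"translation": [0,0,-6],"roll": 0},{"translation": [2.5,0,0],"roll": 0},{"translation": [2,0,0],"roll": 0},{"translation": [0,0,3],"roll": 0},{"translation": [0,0,3],"roll": 0},{"translation": [0,0,0],"roll": 0},{"translation": [0,0,0],"roll": 0}]}}

```text
time: 22.05
tool_pos: [0.6488, -0.0232, 0.1384]
tool_rot: [-3.141, 0.001, -0.034]
contact_force: [0.0, -0.4, -0.8]
opening: 0.02
grip_force: 49.4
```

{"fn": "step_arm", "kwargs": {"commands": [{"translation": [0,0,1.5],"roll": 0},{"translation": [0,0,1.5],"roll": 0},{"translation": [0,0,0],"roll": 0},{"translation": [0,0,0],"roll": 0}]}}

```text
time: 22.38
tool_pos: [0.6491, -0.0232, 0.136]
tool_rot: [-3.141, 0.0, -0.034]
contact_force: [-0.2, 0.3, -0.4]
opening: 0.0201
grip_force: 49.4
```

```bash
python3 - <<'E'
from h import *
st();to(0,.02,.1375)
s=snap('side','s10.png')
a=cv2.resize(s[170:235,190:280][:,:,::-1],(800,578),interpolation=cv2.INTER_CUBIC)
cv2.imwrite('pics/s10c.png',np.uint8(255*(a/255.)**.5))
E
```

```text
{'time': 22.383, 'tool_pos': [0.649, -0.023, 0.136], 'tool_rot': [-3.141, 0.0, -0.034], 'qpos': [-0.154, 0.645, 1.275, 0.0, 1.222, 1.451], 'contact_force': [-0.209, 0.285, -0.433], 'opening': 0.02, 'grip_force': 49.389}
shift [-4.3  0.2 -1.5] unit now [ 4.3 20.2]
```

View pics/s10c.png

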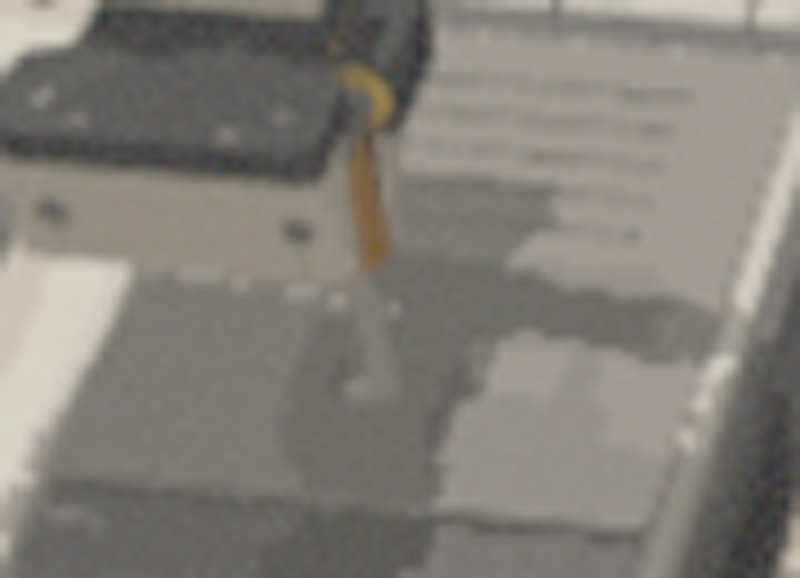

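{"fn": "step_arm", "kwargs": {"commands": [{"translation": [1.5,0,1.5],"roll": 0},{"translation": [0,0,1.5],"roll": 0},{"translation": [0,0,0],"roll": 0},{"translation": [0,0,0],"roll": 0}]}}

```text
time: 22.77
tool_pos: [0.6507, -0.0233, 0.1332]
tool_rot: [-3.142, -0.0, -0.034]
contact_force: [0.1, -0.4, -0.8]
opening: 0.0205
grip_force: 49.4
```

{"fn": "step_arm", "kwargs": {"commands": [{"translation": [0,0,1],"roll": 0},{"translation": [0,0,1],"roll": 0},{"translation": [0,0,0],"roll": 0},{"translation": [0,0,0],"roll": 0}]}}

```text
time: 23.1
tool_pos: [0.6508, -0.0233, 0.1314]
tool_rot: [-3.142, -0.001, -0.034]
contact_force: [0.7, 0.5, 2.4]
opening: 0.0205
grip_force: 49.1
```

{"fn": "step_arm", "kwargs": {"commands": [{"translation": [0,0,1],"roll": 0},{"translation": [0,0,0],"roll": 0},{"translation": [0,0,0],"roll": 0}]}}

```text
time: 23.35
tool_pos: [0.6508, -0.0233, 0.1304]
tool_rot: [-3.142, -0.001, -0.034]
contact_force: [0.4, 0.1, 3.2]
opening: 0.0207
grip_force: 49.1
```

{"fn": "step_arm", "kwargs": {"commands": [{"translation": [0,0,1.5],"roll": 0},{"translation": [0,0,1.5],"roll": 0},{"translation": [0,0,0],"roll": 0},{"translation": [0,0,0],"roll": 0}]}}

```text
time: 23.68
tool_pos: [0.651, -0.0233, 0.1275]
tool_rot: [3.142, -0.001, -0.034]
contact_force: [-0.0, 0.1, 6.0]
opening: 0.0204
grip_force: 48.9
```

{"fn": "step_arm", "kwargs": {"commands": [{"translation": [0,0,1],"roll": 0},{"translation": [0,0,1],"roll": 0},{"translation": [0,0,0],"roll": 0},{"translation": [0,0,0],"roll": 0}]}}

```text
time: 24.02
tool_pos: [0.6517, -0.0234, 0.1266]
tool_rot: [3.141, -0.003, -0.034]
contact_force: [1.6, 0.2, 10.0]
opening: 0.0203
grip_force: 48.6
```

{"fn": "step_arm", "kwargs": {"commands": [{"translation": [0,-2,0],"roll": 0},{"translation": [0,-3,0],"roll": 0},{"translation": [0,-3,0],"roll": 0},{"translation": [0,-3,0],"roll": 0},{"translation": [0,-3,0],"roll": 0},{"translation": [0,-3,0],"roll": 0}]}}

```text
time: 24.52
tool_pos: [0.6522, -0.0071, 0.1266]
tool_rot: [3.14, -0.003, -0.034]
contact_force: [-0.1, -2.4, 9.1]
opening: 0.0203
grip_force: 48.6
```

{"fn": "step_arm", "kwargs": {"commands": [{"translation": [0,-4,0],"roll": 0},{"translation": [0,-6,0],"roll": 0},{"translation": [0,-7,0],"roll": 0},{"translation": [0,-7,0],"roll": 0},{"translation": [0,-7,0],"roll": 0},{"translation": [0,-7,0],"roll": 0},{"translation": [0,-7,0],"roll": 0},{"translation": [0,-7,0],"roll": 0},{"translation": [0,-7,0],"roll": 0},{"translation": [0,-7,0],"roll": 0},{"translation": [0,-7,0],"roll": 0},{"translation": [0,-7,0],"roll": 0},{"translation": [0,-7,0],"roll": 0},{"translation": [0,-7,0],"roll": 0},{"translation": [0,-7,0],"roll": 0},{"translation": [0,-7,0],"roll": 0},{"translation": [0,-7,0],"roll": 0},{"translation": [0,-7,0],"roll": 0},{"translation": [0,-7,0],"roll": 0}]}}

```text
time: 26.1
tool_pos: [0.6566, 0.1222, 0.1266]
tool_rot: [3.141, -0.003, -0.034]
contact_force: [-0.1, -3.2, 9.8]
opening: 0.0202
grip_force: 48.6
```

```bash
python3 - <<'E'
from h import *
st();to(0,.194)
snap('side','s11.png'); find('side','latch_top','pack1')
snap('top','t11.png');find('top','latch_top','pack1','crate')
E
```

```text
{'time': 26.1, 'tool_pos': [0.657, 0.122, 0.127], 'tool_rot': [3.141, -0.003, -0.034], 'qpos': [0.07, 0.685, 1.226, -0.001, 1.228, 1.675], 'contact_force': [-0.061, -3.237, 9.763], 'opening': 0.02, 'grip_force': 48.575}
shift [ -6.9 -28.2   0. ] unit now [  6.9 165.8]
side latch_top [0.627  0.0781 0.0794] 0.83 [229. 252.]
side pack1 [ 0.6374 -0.1058  0.0606] 0.81 [245. 200.]
side pack1 [ 0.6344 -0.0523  0.0673] 0.69 [240. 214.]
side pack1 [ 0.627  -0.1464  0.0692] 0.6 [253. 186.]
top latch_top [0.6361 0.0023 0.0801] 0.64 [338. 163.]
top pack1 [ 0.6367 -0.1169  0.0697] 0.65 [389. 163.]
top pack1 [ 0.6332 -0.0555  0.07  ] 0.59 [363. 165.]
top pack1 [ 0.6346 -0.1467  0.0659] 0.54 [401. 164.]
top pack1 [ 0.6378 -0.0344  0.0647] 0.51 [353. 164.]
top crate [ 0.3948 -0.2975  0.0082] 0.82 [463. 267.]
top crate [0.4622 0.0103 0.0247] 0.63 [335. 240.]
```

{"fn": "step_arm", "kwargs": {"commands": [{"translation": [0,-7,0],"roll": 0},{"translation": [0,-7,0],"roll": 0},{"translation": [0,-6,0],"roll": 0},{"translation": [0,-3,0],"roll": 0},{"translation": [0,-2,0],"roll": 0},{"translation": [0,-2,0],"roll": 0},{"translation": [0,-2,0],"roll": 0},{"translation": [0,0,0],"roll": 0}]}}

```text
time: 27.12
tool_pos: [0.6575, 0.1495, 0.1264]
tool_rot: [3.138, -0.003, -0.034]
contact_force: [1.7, -6.6, 9.4]
opening: 0.0202
grip_force: 48.8
```

{"fn": "step_arm", "kwargs": {"commands": [{"translation": [0,-1.5,0],"roll": 0},{"translation": [0,-1.5,0],"roll": 0},{"translation": [0,0,0],"roll": 0}]}}

```text
time: 27.37
tool_pos: [0.6575, 0.1503, 0.1264]
tool_rot: [3.135, -0.002, -0.034]
contact_force: [-0.5, -12.9, 10.6]
opening: 0.0206
grip_force: 49.3
```

{"fn": "step_arm", "kwargs": {"commands": [{"translation": [0,1,-3],"roll": 0},{"translation": [0,2,-3],"roll": 0},{"translation": [0,0.5,-5],"roll": 0},{"translation": [0,0,-10],"roll": 0},{"translation": [0,0,-20],"roll": 0},{"translation": [0,0,-20],"roll": 0},{"translation": [-10,-5,0],"roll": 0},{"translation": [-22,-10,0],"roll": 0},{"translation": [-25,-12,0],"roll": 0},{"translation": [-25,-12,0],"roll": 0},{"translation": [-25,-12,0],"roll": 0},{"translation": [-25,-12,0],"roll": 0},{"translation": [-25,-12,0],"roll": 0},{"translation": [-25,-12,0],"roll": 0},{"translation": [-25,-12,0],"roll": 0},{"translation": [-25,-12,0],"roll": 0},{"translation": [-20,-8,0],"roll": 0},{"translation": [0,0,0],"roll": 0},{"translation": [0,0,0],"roll": 0}]}}

```text
time: 28.95
tool_pos: [0.4077, 0.2796, 0.1867]
tool_rot: [-3.141, -0.0, -0.031]
contact_force: [0.1, -0.4, 0.5]
opening: 0.0205
grip_force: 49.0
```

```bash
python3 - <<'E'
from h import *
st();to(z=.1,w=(.4028,.2785))
s=snap('side','s12.png')
p=observe()['tool_pos']
q=proj('side',[(p[0],p[1],p[2]-d) for d in (.003,.02,.04,.045)]); print(q.round(1).tolist(), proj('side',(.3973,.2785,.046)))
u,v=q[3].astype(int)
cv2.imwrite('pics/s12c.png',cv2.resize(s[v-45:v+45,u-50:u+50][:,:,::-1],(660,594),interpolation=cv2.INTER_CUBIC));print(u,v)
find('top','latch_top')
E
```

```text
{'time': 28.95, 'tool_pos': [0.408, 0.28, 0.187], 'tool_rot': [-3.141, -0.0, -0.031], 'qpos': [0.445, 0.324, 1.669, 0.001, 1.148, 2.047], 'contact_force': [0.051, -0.409, 0.536], 'opening': 0.021, 'grip_force': 48.996}
shift [-4.9  1.2 86.7] unit now [-247.2  314.7]
[[324.5, 305.9], [324.5, 312.7], [324.7, 320.4], [324.7, 322.3]] [[331.60974457 356.34962428]]
324 322
top latch_top [0.6361 0.0023 0.0801] 0.64 [338. 163.]
```

View pics/s12c.png

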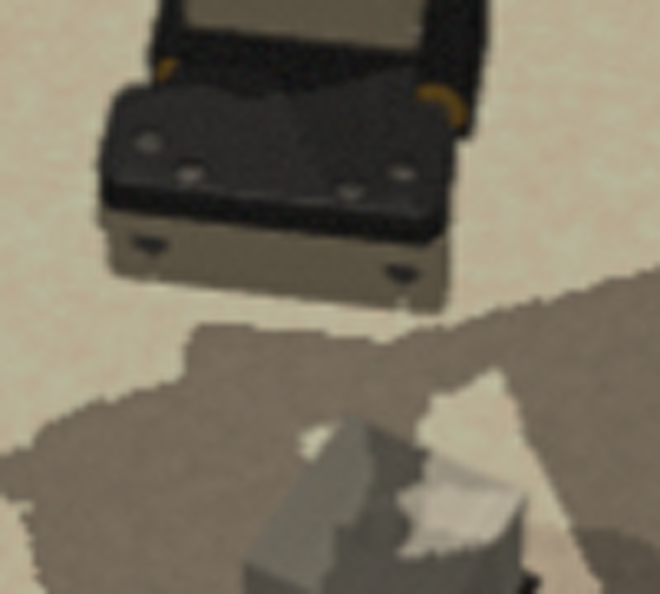

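{"fn": "step_arm", "kwargs": {"commands": [{"translation": [-4.9,1.2,0],"roll": 0},{"translation": [0,0,25],"roll": 0},{"translation": [0,0,25],"roll": 0},{"translation": [0,0,20],"roll": 0},{"translation": [0,0,15],"roll": 0},{"translation": [0,0,8],"roll": 0},{"translation": [0,0,0],"roll": 0},{"translation": [0,0,0],"roll": 0}]}}

```text
time: 29.72
tool_pos: [0.4041, 0.2773, 0.0933]
tool_rot: [-3.142, 0.0, -0.034]
contact_force: [0.3, 1.0, -0.0]
opening: 0.0206
grip_force: 49.0
```

{"fn": "step_arm", "kwargs": {"commands": [{"translation": [0,0,2],"roll": 0},{"translation": [0,0,2],"roll": 0},{"translation": [0,0,2],"roll": 0},{"translation": [0,0,0],"roll": 0}]}}

```text
time: 30.05
tool_pos: [0.4038, 0.2775, 0.0873]
tool_rot: [-3.141, -0.0, -0.034]
contact_force: [0.0, 0.4, -1.5]
opening: 0.0205
grip_force: 49.0
```

```bash
python3 - <<'E'
from h import *
st();to(z=.05,w=(.4028,.2785))
s=snap('side','s13.png')
p=observe()['tool_pos']
q=proj('side',[(p[0]-.0055,p[1],p[2]-d) for d in (.003,.02,.04,.045)]); print(q.round(1).tolist(), proj('side',(.3973,.2785,.046)).round(1))
for r in range(338,364,2): print(r,s[r,318:344].mean(1).astype(int).tolist())
E
```

```text
{'time': 30.05, 'tool_pos': [0.404, 0.278, 0.087], 'tool_rot': [-3.141, -0.0, -0.034], 'qpos': [0.446, 0.444, 1.806, 0.0, 0.891, 2.05], 'contact_force': [0.011, 0.402, -1.508], 'opening': 0.021, 'grip_force': 48.996}
shift [-1.  -1.  37.3] unit now [-251.   312.5]
[[331.1, 342.9], [331.1, 348.7], [331.1, 355.4], [331.1, 357.1]] [[331.6 356.3]]
338 [41, 42, 44, 41, 41, 40, 38, 37, 35, 35, 36, 37, 37, 36, 35, 35, 37, 38, 37, 38, 38, 37, 37, 38, 35, 35]
340 [41, 44, 42, 42, 44, 41, 37, 38, 36, 37, 38, 37, 37, 37, 37, 36, 34, 37, 41, 34, 37, 36, 38, 38, 35, 34]
342 [41, 40, 41, 41, 41, 41, 40, 39, 38, 38, 35, 39, 38, 36, 38, 36, 36, 35, 36, 37, 38, 37, 37, 36, 38, 34]
344 [44, 43, 42, 42, 41, 42, 43, 39, 37, 37, 36, 37, 40, 36, 37, 38, 33, 36, 35, 40, 42, 37, 36, 36, 35, 35]
346 [44, 41, 42, 42, 41, 44, 44, 40, 39, 36, 38, 35, 36, 32, 35, 35, 36, 36, 47, 61, 60, 47, 35, 36, 35, 41]
348 [46, 45, 46, 41, 41, 42, 42, 43, 41, 40, 53, 62, 64, 55, 41, 36, 36, 39, 40, 41, 40, 38, 37, 35, 33, 35]
350 [27, 30, 33, 30, 33, 40, 42, 45, 42, 43, 40, 41, 45, 44, 43, 43, 44, 45, 46, 46, 49, 40, 38, 37, 30, 36]
352 [24, 26, 23, 23, 21, 21, 17, 20, 21, 22, 16, 18, 20, 24, 25, 24, 27, 28, 30, 32, 36, 34, 29, 27, 23, 53]
354 [77, 71, 70, 67, 66, 64, 64, 61, 58, 51, 49, 39, 35, 34, 33, 26, 26, 25, 24, 23, 24, 23, 22, 24, 53, 70]
356 [79, 79, 78, 80, 79, 80, 79, 79, 79, 78, 79, 79, 79, 77, 80, 80, 76, 74, 73, 68, 66, 68, 70, 70, 75, 76]
358 [78, 79, 79, 79, 78, 79, 78, 78, 80, 77, 78, 79, 78, 78, 77, 78, 71, 58, 55, 58, 61, 65, 75, 79, 78, 80]
360 [79, 77, 78, 79, 78, 79, 78, 78, 78, 79, 79, 79, 77, 79, 78, 79, 77, 76, 67, 62, 68, 75, 77, 79, 80, 97]
362 [101, 99, 92, 77, 77, 77, 78, 76, 78, 76, 78, 79, 78, 79, 78, 78, 79, 79, 75, 75, 79, 80, 78, 79, 78, 83]
```

```bash
python3 - <<'E'
from h import *
g=lambda x:np.uint8(255*(x/255.)**.5)
f=lambda n:cv2.resize(g(cv2.imread(f'pics/{n}.png')[328:388,305:365]),(400,400),interpolation=cv2.INTER_CUBIC)
i11=f('s11');i13=f('s13')
cv2.imwrite('pics/m.png',np.hstack([i11,i13]))
E
```

```text
(no output)
```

View pics/m.png

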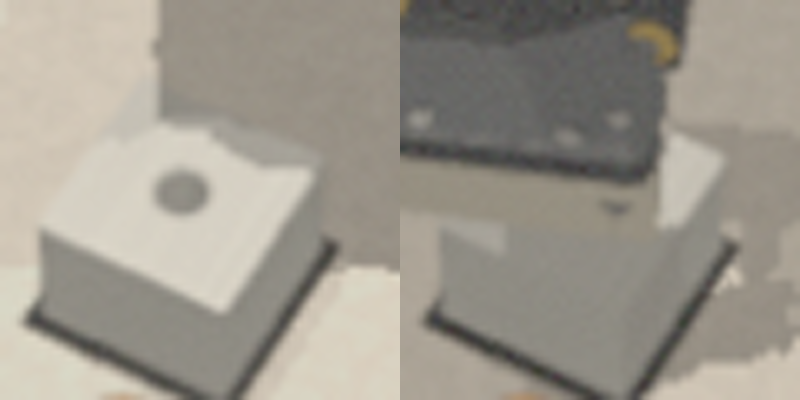

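{"fn": "step_arm", "kwargs": {"commands": [{"translation": [-0.5,-1,1],"roll": 0},{"translation": [0,0,1.5],"roll": 0},{"translation": [0,0,1.5],"roll": 0},{"translation": [0,0,0],"roll": 0},{"translation": [0,0,0],"roll": 0}]}}

```text
time: 30.52
tool_pos: [0.4032, 0.2785, 0.083]
tool_rot: [3.142, 0.0, -0.034]
contact_force: [-0.1, 0.3, -0.6]
opening: 0.0203
grip_force: 49.0
```

{"fn": "step_arm", "kwargs": {"commands": [{"translation": [0,0,1],"roll": 0},{"translation": [0,0,1],"roll": 0},{"translation": [0,0,1],"roll": 0},{"translation": [0,0,0],"roll": 0},{"translation": [0,0,0],"roll": 0}]}}

```text
time: 30.93
tool_pos: [0.4032, 0.2785, 0.08]
tool_rot: [3.142, 0.0, -0.034]
contact_force: [0.1, 0.4, -0.7]
opening: 0.0203
grip_force: 49.0
```

{"fn": "step_arm", "kwargs": {"commands": [{"translation": [0,0,3],"roll": 0},{"translation": [0,0,3],"roll": 0},{"translation": [0,0,3],"roll": 0},{"translation": [0,0,3],"roll": 0},{"translation": [0,0,0],"roll": 0}]}}

```text
time: 31.35
tool_pos: [0.4028, 0.2783, 0.0674]
tool_rot: [3.141, 0.001, -0.034]
contact_force: [0.1, 0.5, -0.3]
opening: 0.0202
grip_force: 49.0
```

{"fn": "step_arm", "kwargs": {"commands": [{"translation": [-1,0,3],"roll": 0},{"translation": [-0.5,0,3],"roll": 0},{"translation": [-0.5,0,3],"roll": 0},{"translation": [-0.5,0,3],"roll": 0},{"translation": [0,0,0],"roll": 0},{"translation": [0,0,0],"roll": 0}]}}

```text
time: 31.85
tool_pos: [0.4007, 0.2786, 0.056]
tool_rot: [3.142, 0.0, -0.034]
contact_force: [0.2, 0.1, -0.1]
opening: 0.0202
grip_force: 49.0
```

{"fn": "step_arm", "kwargs": {"commands": [{"translation": [-1,0,2],"roll": 0},{"translation": [-1,0,2],"roll": 0},{"translation": [0,0,1],"roll": 0},{"translation": [0,0,0],"roll": 0},{"translation": [0,0,0],"roll": 0}]}}

```text
time: 32.27
tool_pos: [0.3988, 0.2787, 0.0511]
tool_rot: [-3.142, -0.0, -0.034]
contact_force: [1.5, -0.0, -0.8]
opening: 0.0203
grip_force: 49.1
```

{"fn": "step_arm", "kwargs": {"commands": [{"translation": [0,0,0],"roll": 0},{"translation": [0,0,0],"roll": 0},{"translation": [0,0,0],"roll": 0},{"translation": [0,0,0],"roll": 0},{"translation": [0,0,0],"roll": 0},{"translation": [0,0,0],"roll": 0}], "fingers": 0.6, "grip_force": 20}}

```text
time: 32.77
tool_pos: [0.3987, 0.2787, 0.0512]
tool_rot: [-3.142, 0.0, -0.034]
contact_force: [-0.8, -0.1, 0.9]
opening: 0.053
grip_force: 0.0
```

{"fn": "step_arm", "kwargs": {"commands": [{"translation": [0,0,-10],"roll": 0},{"translation": [0,0,-20],"roll": 0},{"translation": [0,0,-30],"roll": 0},{"translation": [0,0,-40],"roll": 0},{"translation": [0,0,-40],"roll": 0},{"translation": [40,0,-10],"roll": 0},{"translation": [40,0,0],"roll": -0.1208},{"translation": [30,0,0],"roll": -0.1208},{"translation": [0,0,0],"roll": -0.1208},{"translation": [0,0,0],"roll": -0.1208},{"translation": [0,0,0],"roll": -0.1208},{"translation": [0,0,0],"roll": -0.1208},{"translation": [0,0,0],"roll": -0.1208},{"translation": [0,0,0],"roll": -0.1208},{"translation": [0,0,0],"roll": -0.1208},{"translation": [0,0,0],"roll": -0.1208},{"translation": [0,0,0],"roll": -0.1208},{"translation": [0,0,0],"roll": -0.1208},{"translation": [0,0,0],"roll": -0.1208},{"translation": [0,0,0],"roll": 0}]}}

```text
time: 34.43
tool_pos: [0.5084, 0.2785, 0.201]
tool_rot: [-3.141, 0.0, 1.541]
contact_force: [-0.6, -0.2, 0.5]
opening: 0.0551
grip_force: 0.0
```

```bash
python3 - <<'E'
from h import *
st()
s=snap('side','s14.png'); find('side','pin_grip','pin','latch_top','pack1','crate')
t=snap('top','t14.png'); find('top','pin_grip','latch_top','pack1','crate')
print([U(0,y).round(4).tolist() for y in(-.105,-.074,-.043,-.012,.019,.188)])
# pin head in side
hsv=cv2.cvtColor(s,cv2.COLOR_RGB2HSV); m=cv2.inRange(hsv,(5,140,60),(20,255,255)); m[:,:300]=0;m[:300]=0
n,l,sta,c=cv2.connectedComponentsWithStats(m); print([ (a.tolist(),b.round(1).tolist()) for a,b in zip(sta,c) if a[4]>20])
s0=cv2.imread('pics/side0.png'); hsv=cv2.cvtColor(s0,cv2.COLOR_BGR2HSV); m=cv2.inRange(hsv,(5,140,60),(20,255,255)); m[:,:300]=0;m[:300]=0
n,l,sta,c=cv2.connectedComponentsWithStats(m); print([ (a.tolist(),b.round(1).tolist()) for a,b in zip(sta,c) if a[4]>20])
E
```

```text
{'time': 34.433, 'tool_pos': [0.508, 0.279, 0.201], 'tool_rot': [-3.141, 0.0, 1.541], 'qpos': [0.369, 0.463, 1.409, 0.0, 1.271, 0.399], 'contact_force': [-0.613, -0.226, 0.535], 'opening': 0.055, 'grip_force': 0.0}
side pin_grip [0.3935 0.2842 0.0959] 0.84 [333. 342.]
side pin_grip [0.3963 0.3937 0.0913] 0.81 [324. 399.]
side pin [0.3949 0.2867 0.097 ] 0.81 [332. 343.]
side pin [0.3998 0.3927 0.0939] 0.73 [322. 398.]
side latch_top [0.678  0.1409 0.0781] 0.86 [196. 273.]
side crate [ 0.3909 -0.3004  0.0052] 0.72 [361. 175.]
top latch_top [0.6489 0.0803 0.0791] 0.92 [304. 158.]
top pack1 [ 0.6354 -0.0572  0.0675] 0.73 [363. 164.]
top pack1 [ 0.6365 -0.0232  0.0657] 0.7 [349. 164.]
top pack1 [ 0.6359 -0.1459  0.0673] 0.55 [401. 163.]
top pack1 [ 0.6363 -0.114   0.0672] 0.52 [387. 163.]
top crate [ 0.3926 -0.2999  0.01  ] 0.68 [465. 268.]
[[0.6406, -0.1482], [0.6416, -0.1173], [0.6426, -0.0863], [0.6437, -0.0553], [0.6447, -0.0243], [0.6505, 0.1446]]
[([0, 0, 640, 480, 306629], [319.5, 239.3]), ([326, 333, 14, 27, 276], [332.3, 344.8]), ([316, 388, 15, 28, 295], [323.1, 399.9])]
[([0, 0, 640, 480, 306605], [319.5, 239.2]), ([325, 333, 14, 27, 256], [331.6, 344.5]), ([459, 375, 14, 7, 24], [465.6, 378.6]), ([316, 388, 15, 28, 287], [323.2, 399.8])]
```

```bash
python3 - <<'E'
from h import *
t=cv2.imread('pics/t14.png')
q=proj('top',[(*U(0,.188),.0905)])[0]; g=t.mean(2); u,v=q.round().astype(int)
w=g[v-8:v+9,u-8:u+9]; i=np.argwhere(w>150); print('btn pred',q,'seen',i.mean(0)[::-1]+[u-8,v-8],len(i))
hsv=cv2.cvtColor(t,cv2.COLOR_BGR2HSV); m=cv2.inRange(hsv,(12,70,60),(35,255,255))
n,l,s,c=cv2.connectedComponentsWithStats(m)
for a,b in zip(s,c):
    if a[4]<200 and a[4]>1 and 325<b[0]<425 and 125<b[1]<205:
        p=unproj('top',[b],.067)[0]; print(b.round(1),a[4],'unit mm',(unit(p)*1000).round(0))
# profile along bay axis
ys=np.arange(-.125,.04,.004)
for X in(-.012,0,.012):
    pp=proj('top',[(*U(X,y),.066) for y in ys]).round().astype(int); print(X,[int(g[b,a]) for a,b in pp])
g2=cv2.GaussianBlur(g,(1,1),0)
# crate : dark rim
print('crate row267',g[267,405:515:1].astype(int).tolist()); print('col465',g[230:305,465].astype(int).tolist())
E
```

```text
btn pred [275.89153667 156.47582105] seen [276.17391304 156.        ] 23
[349.2 155. ] 23 unit mm [13. 19.]
[362.2 156.5] 18 unit mm [ 10. -12.]
[389.  155.5] 20 unit mm [ 14. -75.]
[402.  156.5] 20 unit mm [  12. -105.]
[383.  159.5] 4 unit mm [  4. -61.]
[396. 167.] 11 unit mm [-14. -91.]
[349.  168.2] 23 unit mm [-18.  19.]
[389.  168.8] 23 unit mm [-18. -75.]
[362.6 169.8] 23 unit mm [-22. -13.]
[402.2 170. ] 23 unit mm [ -20. -106.]
[407.7 200.3] 3 unit mm [ -92. -118.]
-0.012 [13, 13, 24, 44, 46, 30, 29, 27, 7, 43, 30, 29, 30, 30, 28, 28, 42, 88, 87, 66, 67, 66, 67, 68, 71, 106, 93, 114, 115, 114, 110, 17, 46, 31, 30, 45, 64, 43, 29, 23, 133, 114]
0 [15, 13, 20, 182, 186, 183, 184, 62, 5, 28, 73, 184, 186, 184, 179, 90, 51, 88, 69, 65, 66, 66, 66, 65, 70, 107, 128, 171, 186, 185, 176, 50, 63, 44, 184, 185, 184, 182, 176, 24, 115, 111]
0.012 [13, 13, 23, 27, 98, 123, 65, 31, 4, 56, 31, 29, 125, 123, 94, 27, 56, 108, 63, 64, 65, 64, 63, 64, 76, 107, 28, 125, 125, 122, 27, 28, 79, 40, 36, 80, 98, 58, 29, 18, 116, 112]
crate row267 [185, 182, 183, 183, 183, 182, 182, 183, 186, 186,
[... 159 characters left out ...]
, 118, 117, 117, 119, 118, 117, 116, 117, 118, 117, 116, 117, 117, 116, 115, 117, 116, 116, 115, 115, 114, 115, 114, 114, 112, 112, 113, 114, 112, 112, 113, 112, 113, 112, 112, 112, 112, 112, 112, 111, 111, 111, 111, 113, 102, 89, 90, 88, 62, 20, 22, 22, 21, 33, 93, 122, 158, 184, 184, 186, 187, 188, 185, 184, 183, 185, 185]
col465 [184, 185, 184, 185, 186, 186, 186, 153, 113, 77, 41, 49, 83, 91, 107, 113, 114, 113, 114, 115, 115, 115, 114, 114, 115, 114, 114, 115, 115, 114, 115, 113, 115, 114, 115, 116, 115, 116, 115, 115, 115, 116, 116, 117, 115, 116, 116, 115, 115, 117, 116, 115, 117, 116, 116, 117, 115, 118, 117, 117, 117, 116, 117, 116, 70, 47, 96, 91, 154, 161, 176, 181, 184, 182, 184]
```

```bash
python3 - <<'E'
from h import *
a=unproj('top',[(420.6,267)],0)[0][1]; b=unproj('top',[(501,267)],.045)[0][1]; c=unproj('top',[(424.9,267)],.045)[0][1]
print('y',a,b,'width',a-b,'c',(a+b)/2, 'inner left rim',c)
d=unproj('top',[(465,237.5)],.045)[0][0]; e=unproj('top',[(465,297.5)],0)[0][0]; print('x',d,e,d-e,(d+e)/2)
to(-.003,.019,.034)
E
```

```text
y -0.1957377976457752 -0.37549347007208045 width 0.17975567242630525 c -0.28561563385892785 inner left rim -0.19690668833127967
x 0.46157146385197223 0.3213904956681225 0.14018096818384973 0.39148097976004737
shift [-298.   143.5  167.2] unit now [-146.3  317.1]
```

{"fn": "step_arm", "kwargs": {"commands": [{"translation": [-20,10,0],"roll": 0},{"translation": [-35,17,0],"roll": 0},{"translation": [-35,17,0],"roll": 0},{"translation": [-35,17,0],"roll": 0},{"translation": [-35,17,0],"roll": 0},{"translation": [-35,17,0],"roll": 0},{"translation": [-35,17,0],"roll": 0},{"translation": [-35,17,0],"roll": 0},{"translation": [-30,12,0],"roll": 0},{"translation": [0,0,30],"roll": 0},{"translation": [0,0,20],"roll": 0},{"translation": [0,0,0],"roll": 0},{"translation": [0,0,0],"roll": 0}], "fingers": 0.76}}

```text
time: 36.07
tool_pos: [0.6389, -0.021, 0.1503]
tool_rot: [-3.139, -0.0, 1.536]
contact_force: [-1.2, 0.3, 0.2]
opening: 0.0698
grip_force: 0.0
```

```bash
python3 - <<'E'
from h import *
st();to(-.003,.019,.034)
E
```

```text
{'time': 36.067, 'tool_pos': [0.639, -0.021, 0.15], 'tool_rot': [-3.139, -0.0, 1.536], 'qpos': [-0.153, 0.615, 1.289, 0.0, 1.24, -0.118], 'contact_force': [-1.15, 0.272, 0.211], 'opening': 0.07, 'grip_force': 0.0}
shift [ -3.1   3.  116.3] unit now [-6.  22.1]
```

{"fn": "step_arm", "kwargs": {"commands": [{"translation": [-3,2.5,0],"roll": 0},{"translation": [0,0,25],"roll": 0},{"translation": [0,0,25],"roll": 0},{"translation": [0,0,25],"roll": 0},{"translation": [0,0,20],"roll": 0},{"translation": [0,0,15],"roll": 0},{"translation": [0,0,6],"roll": 0},{"translation": [0,0,0],"roll": 0},{"translation": [0,0,0],"roll": 0}]}}

```text
time: 36.82
tool_pos: [0.643, -0.0241, 0.0367]
tool_rot: [3.139, 0.0, 1.537]
contact_force: [0.3, 0.7, 0.3]
opening: 0.0699
grip_force: 0.0
```

{"fn": "step_arm", "kwargs": {"commands": [{"translation": [0,0,0],"roll": 0},{"translation": [0,0,0],"roll": 0},{"translation": [0,0,0],"roll": 0},{"translation": [0,0,0],"roll": 0},{"translation": [0,0,0],"roll": 0}], "fingers": 0.4, "grip_force": 30}}

```text
time: 37.23
tool_pos: [0.6424, -0.0242, 0.0361]
tool_rot: [3.14, 0.0, 1.537]
contact_force: [0.2, -0.5, 4.5]
opening: 0.0499
grip_force: 30.0
```

{"fn": "step_arm", "kwargs": {"commands": [{"translation": [0,0,-10],"roll": 0},{"translation": [0,0,-20],"roll": 0},{"translation": [0,0,-30],"roll": 0},{"translation": [0,0,-30],"roll": 0},{"translation": [0,0,-20],"roll": 0},{"translation": [0,0,0],"roll": 0},{"translation": [0,0,0],"roll": 0}]}}

```text
time: 37.82
tool_pos: [0.6423, -0.0242, 0.1465]
tool_rot: [3.139, 0.0, 1.537]
contact_force: [-0.5, -0.2, -2.0]
opening: 0.0493
grip_force: 30.0
```

```bash
python3 - <<'E'
from h import *
st();to(z=.012,w=(.391,-.334))
E
```

```text
{'time': 37.817, 'tool_pos': [0.642, -0.024, 0.146], 'tool_rot': [3.139, 0.0, 1.537], 'qpos': [-0.157, 0.622, 1.288, 0.0, 1.23, -0.123], 'contact_force': [-0.505, -0.22, -1.993], 'opening': 0.049, 'grip_force': 29.998}
shift [-318.2 -240.6  134.5] unit now [-2.5 19. ]
```

{"fn": "step_arm", "kwargs": {"commands": [{"translation": [-14,-14,0],"roll": 0},{"translation": [-24,-22,0],"roll": 0},{"translation": [-28,-22,0],"roll": 0},{"translation": [-28,-21,0],"roll": 0},{"translation": [-28,-21,0],"roll": 0},{"translation": [-28,-20,0],"roll": 0},{"translation": [-28,-20,0],"roll": 0},{"translation": [-28,-20,0],"roll": 0},{"translation": [-28,-20,0],"roll": 0},{"translation": [-28,-20,0],"roll": 0},{"translation": [-28,-20,0],"roll": 0},{"translation": [-28,-20,0],"roll": 0},{"translation": [0,0,0],"roll": 0},{"translation": [0,0,0],"roll": 0}]}}

```text
time: 38.98
tool_pos: [0.3895, -0.3343, 0.1436]
tool_rot: [-3.14, -0.003, 1.533]
contact_force: [-0.3, 1.0, -1.0]
opening: 0.0498
grip_force: 30.0
```

```bash
python3 - <<'E'
from h import *
st();to(z=.015,w=(.391,-.334))
snap('side','s15.png');find('side','crate')
E
```

```text
{'time': 38.983, 'tool_pos': [0.389, -0.334, 0.144], 'tool_rot': [-3.14, -0.003, 1.533], 'qpos': [-0.859, 0.407, 1.675, 0.0, 1.063, -0.821], 'contact_force': [-0.291, 1.027, -1.024], 'opening': 0.05, 'grip_force': 29.998}
shift [  0.3   1.5 128.6] unit now [-244.6 -299.4]
side crate [0.393  0.281  0.0951] 0.46 [334. 341.]
side crate [ 0.6258 -0.144   0.0684] 0.43 [253. 187.]
```

{"fn": "step_arm", "kwargs": {"commands": [{"translation": [0,1.5,20],"roll": 0},{"translation": [0,0,25],"roll": 0},{"translation": [0,0,25],"roll": 0},{"translation": [0,0,25],"roll": 0},{"translation": [0,0,17],"roll": 0},{"translation": [0,0,10],"roll": 0},{"translation": [0,0,5],"roll": 0},{"translation": [0,0,0],"roll": 0},{"translation": [0,0,0],"roll": 0}]}}

```text
time: 39.83
tool_pos: [0.3933, -0.3337, 0.0186]
tool_rot: [3.141, 0.0, 1.538]
contact_force: [0.1, -0.0, -1.4]
opening: 0.0501
grip_force: 30.0
```

{"fn": "step_arm", "kwargs": {"commands": [{"translation": [0,0,1],"roll": 0},{"translation": [0,0,1],"roll": 0},{"translation": [0,0,0],"roll": 0}]}}

```text
time: 40.08
tool_pos: [0.393, -0.3341, 0.0167]
tool_rot: [3.141, 0.001, 1.537]
contact_force: [-0.3, -1.0, -0.6]
opening: 0.0497
grip_force: 30.0
```

{"fn": "step_arm", "kwargs": {"commands": [{"translation": [0,0,1.5],"roll": 0},{"translation": [0,0,1],"roll": 0},{"translation": [0,0,0],"roll": 0}]}}

```text
time: 40.33
tool_pos: [0.3926, -0.3338, 0.0135]
tool_rot: [-3.142, -0.0, 1.537]
contact_force: [0.1, 0.0, -0.1]
opening: 0.05
grip_force: 30.0
```

{"fn": "step_arm", "kwargs": {"commands": [{"translation": [0,0,0],"roll": 0},{"translation": [0,0,0],"roll": 0},{"translation": [0,0,0],"roll": 0},{"translation": [0,0,-10],"roll": 0},{"translation": [0,0,-20],"roll": 0},{"translation": [0,0,-30],"roll": 0},{"translation": [0,0,-35],"roll": 0},{"translation": [0,0,-35],"roll": 0},{"translation": [28,22,0],"roll": 0},{"translation": [28,25,0],"roll": 0},{"translation": [28,25,0],"roll": 0},{"translation": [28,25,0],"roll": 0},{"translation": [28,25,0],"roll": 0},{"translation": [28,25,0],"roll": 0},{"translation": [28,25,0],"roll": 0},{"translation": [28,25,0],"roll": 0},{"translation": [28,25,0],"roll": 0},{"translation": [28,20,0],"roll": 0},{"translation": [0,0,0],"roll": 0},{"translation": [0,0,0],"roll": 0}], "fingers": 0.72}}

```text
time: 42.0
tool_pos: [0.6445, -0.0605, 0.1439]
tool_rot: [3.142, 0.0, 1.54]
contact_force: [0.9, -1.6, -0.8]
opening: 0.0659
grip_force: 0.0
```

```bash
python3 - <<'E'
from h import *
st();to(-.003,-.012,.036)
t=snap('top','t16.png');find('top','crate','pack1'); find('side','isolator_grip')
g=t.mean(2); print('crate row247',g[247,405:515].astype(int).tolist()); print(g[267,405:515].astype(int).tolist())
E
```

```text
{'time': 42.0, 'tool_pos': [0.645, -0.06, 0.144], 'tool_rot': [3.142, 0.0, 1.54], 'qpos': [-0.212, 0.634, 1.273, -0.0, 1.235, -0.181], 'contact_force': [0.879, -1.57, -0.831], 'opening': 0.066, 'grip_force': 0.0}
shift [  5.1  -4.  107.9] unit now [  1.  -17.1]
top crate [ 0.3951 -0.2907  0.0084] 0.96 [461. 267.]
top pack1 [ 0.3902 -0.3286  0.0436] 0.64 [481. 268.]
side isolator_grip [ 0.6373 -0.2232  0.1342] 0.61 [253. 144.]
crate row247 [181, 180, 180, 177, 180, 182, 180, 179, 181, 178, 177, 178, 160, 162, 164, 60, 36, 20, 21, 42, 115, 84, 115, 115, 115, 116, 115, 116, 116, 116, 116, 115, 115, 116, 115, 115, 113, 113, 114, 113, 112, 113, 114, 114, 111, 111, 112, 112, 111, 111, 112, 112, 112, 111, 111, 111, 111, 111, 111, 112, 110, 110, 110, 110, 110, 111, 109, 110, 109, 109, 110, 109, 110, 108, 109, 108, 108, 109, 107, 107, 108, 108, 107, 106, 106, 106, 99, 87, 85, 77, 51, 21, 22, 19, 20, 42, 81, 129, 167, 182, 181, 180, 180, 181, 181, 181, 181, 179, 179, 180]
[180, 177, 178, 179, 180, 178, 176, 178, 180, 182, 180, 179, 178, 164, 168, 160, 52, 20, 21, 21, 43, 100, 101, 117, 118, 118, 118, 117, 116, 117, 116, 116, 116, 115, 116, 115, 115, 116, 116, 115, 115, 116, 116, 115, 114, 114, 113, 115, 115, 113, 113, 114, 114, 113, 113, 113, 112, 114, 113, 112, 112, 111, 112, 111, 111, 109, 102, 90, 77, 29, 48, 51, 49, 12, 57, 133, 180, 178, 179, 180, 181, 179, 147, 70, 91, 110, 107, 99, 87, 86, 86, 60, 20, 22, 23, 21, 32, 91, 117, 155, 178, 180, 181, 183, 184, 182, 180, 179, 180, 182]
```

{"fn": "step_arm", "kwargs": {"commands": [{"translation": [5,-4,0],"roll": 0},{"translation": [0,0,15],"roll": 0},{"translation": [0,0,25],"roll": 0},{"translation": [0,0,25],"roll": 0},{"translation": [0,0,23],"roll": 0},{"translation": [0,0,13],"roll": 0},{"translation": [0,0,7],"roll": 0},{"translation": [0,0,0],"roll": 0},{"translation": [0,0,0],"roll": 0}], "fingers": 0.76}}

```text
time: 42.95
tool_pos: [0.6403, -0.0575, 0.0363]
tool_rot: [3.141, -0.0, 1.536]
contact_force: [0.2, 0.2, -0.2]
opening: 0.07
grip_force: 0.0
```

{"fn": "step_arm", "kwargs": {"commands": [{"translation": [0,0,0],"roll": 0},{"translation": [0,0,0],"roll": 0},{"translation": [0,0,0],"roll": 0},{"translation": [0,0,0],"roll": 0},{"translation": [0,0,0],"roll": 0}], "fingers": 0.4}}

```text
time: 43.37
tool_pos: [0.6406, -0.0571, 0.0366]
tool_rot: [3.14, 0.0, 1.537]
contact_force: [-1.4, 1.2, 4.5]
opening: 0.05
grip_force: 30.0
```

{"fn": "step_arm", "kwargs": {"commands": [{"translation": [0,0,-10],"roll": 0},{"translation": [0,0,-20],"roll": 0},{"translation": [0,0,-30],"roll": 0},{"translation": [0,0,-30],"roll": 0},{"translation": [0,0,-20],"roll": 0},{"translation": [0,0,0],"roll": 0},{"translation": [0,0,0],"roll": 0}]}}

```text
time: 43.95
tool_pos: [0.6408, -0.0571, 0.147]
tool_rot: [3.139, 0.0, 1.537]
contact_force: [-0.5, -0.1, -1.0]
opening: 0.0497
grip_force: 30.0
```

```bash
python3 - <<'E'
from h import *
st();to(z=.014,w=(.3915,-.302))
E
```

```text
{'time': 43.95, 'tool_pos': [0.641, -0.057, 0.147], 'tool_rot': [3.139, 0.0, 1.537], 'qpos': [-0.208, 0.622, 1.285, 0.0, 1.232, -0.174], 'contact_force': [-0.501, -0.142, -0.967], 'opening': 0.05, 'grip_force': 29.999}
shift [-253.2 -240.8  133. ] unit now [ -2.9 -13.9]
```

{"fn": "step_arm", "kwargs": {"commands": [{"translation": [-12,-12,0],"roll": 0},{"translation": [-20,-21,0],"roll": 0},{"translation": [-22,-21,0],"roll": 0},{"translation": [-22,-21,0],"roll": 0},{"translation": [-22,-21,0],"roll": 0},{"translation": [-22,-21,0],"roll": 0},{"translation": [-22,-21,0],"roll": 0},{"translation": [-22,-21,0],"roll": 0},{"translation": [-22,-21,0],"roll": 0},{"translation": [-22,-21,0],"roll": 0},{"translation": [-22,-21,0],"roll": 0},{"translation": [-22,-19,0],"roll": 0},{"translation": [0,0,0],"roll": 0},{"translation": [0,0,25],"roll": 0},{"translation": [0,0,20],"roll": 0},{"translation": [0,0,0],"roll": 0},{"translation": [0,0,0],"roll": 0}]}}

```text
time: 45.37
tool_pos: [0.3901, -0.2995, 0.0992]
tool_rot: [-3.138, -0.003, 1.537]
contact_force: [0.1, -0.5, -0.7]
opening: 0.0499
grip_force: 30.0
```

```bash
python3 - <<'E'
from h import *
st();to(z=.014,w=(.3915,-.302))
E
```

```text
{'time': 45.367, 'tool_pos': [0.39, -0.3, 0.099], 'tool_rot': [-3.138, -0.003, 1.537], 'qpos': [-0.811, 0.432, 1.784, 0.0, 0.93, -0.777], 'contact_force': [0.087, -0.484, -0.727], 'opening': 0.05, 'grip_force': 29.999}
shift [-2.4  1.5 85.2] unit now [-245.2 -264.7]
```

{"fn": "step_arm", "kwargs": {"commands": [{"translation": [-2.4,1.5,15],"roll": 0},{"translation": [0,0,25],"roll": 0},{"translation": [0,0,20],"roll": 0},{"translation": [0,0,12],"roll": 0},{"translation": [0,0,7],"roll": 0},{"translation": [0,0,4],"roll": 0},{"translation": [0,0,2],"roll": 0},{"translation": [0,0,0],"roll": 0},{"translation": [0,0,0],"roll": 0}]}}

```text
time: 46.12
tool_pos: [0.3927, -0.3036, 0.0164]
tool_rot: [3.14, 0.001, 1.537]
contact_force: [0.3, -1.1, -1.1]
opening: 0.0497
grip_force: 30.0
```

{"fn": "step_arm", "kwargs": {"commands": [{"translation": [0,0,0],"roll": 0},{"translation": [0,0,0],"roll": 0},{"translation": [0,0,0],"roll": 0},{"translation": [0,0,-10],"roll": 0},{"translation": [0,0,-20],"roll": 0},{"translation": [0,0,-30],"roll": 0},{"translation": [0,0,-35],"roll": 0},{"translation": [0,0,-35],"roll": 0},{"translation": [19,22,0],"roll": 0},{"translation": [18,25,0],"roll": 0},{"translation": [18,25,0],"roll": 0},{"translation": [18,25,0],"roll": 0},{"translation": [18,25,0],"roll": 0},{"translation": [18,25,0],"roll": 0},{"translation": [18,25,0],"roll": 0},{"translation": [18,25,0],"roll": 0},{"translation": [18,25,0],"roll": 0},{"translation": [15,20,0],"roll": 0},{"translation": [0,0,0],"roll": 0},{"translation": [0,0,0],"roll": 0}], "fingers": 0.72}}

```text
time: 47.78
tool_pos: [0.6405, -0.1326, 0.1459]
tool_rot: [-3.141, 0.0, 1.539]
contact_force: [0.2, -0.6, 1.0]
opening: 0.0662
grip_force: 0.0
```

```bash
python3 - <<'E'
from h import *
st();to(-.003,-.0745,.036)
t=snap('top','t17.png');find('top','crate','pack1')
E
```

```text
{'time': 47.783, 'tool_pos': [0.64, -0.133, 0.146], 'tool_rot': [-3.141, 0.0, 1.539], 'qpos': [-0.321, 0.644, 1.247, -0.0, 1.25, -0.289], 'contact_force': [0.168, -0.631, 0.976], 'opening': 0.066, 'grip_force': 0.0}
shift [ 14.8  -2.4 109.9] unit now [ -0.6 -89.3]
top crate [ 0.3971 -0.3105  0.0059] 0.73 [468. 266.]
top crate [0.6468 0.0432 0.0801] 0.25 [320. 159.]
top pack1 [ 0.3903 -0.3299  0.0432] 0.66 [481. 268.]
top pack1 [ 0.3929 -0.2976  0.0436] 0.65 [468. 267.]
```

{"fn": "step_arm", "kwargs": {"commands": [{"translation": [14.5,-2.4,0],"roll": 0},{"translation": [0,0,15],"roll": 0},{"translation": [0,0,25],"roll": 0},{"translation": [0,0,25],"roll": 0},{"translation": [0,0,25],"roll": 0},{"translation": [0,0,13],"roll": 0},{"translation": [0,0,7],"roll": 0},{"translation": [0,0,0],"roll": 0},{"translation": [0,0,0],"roll": 0}], "fingers": 0.76}}

```text
time: 48.68
tool_pos: [0.6384, -0.1191, 0.0364]
tool_rot: [3.141, 0.0, 1.536]
contact_force: [-0.6, -0.2, 0.4]
opening: 0.0695
grip_force: 0.0
```

{"fn": "step_arm", "kwargs": {"commands": [{"translation": [0,0,0],"roll": 0},{"translation": [0,0,0],"roll": 0},{"translation": [0,0,0],"roll": 0},{"translation": [0,0,0],"roll": 0},{"translation": [0,0,0],"roll": 0}], "fingers": 0.4}}

```text
time: 49.1
tool_pos: [0.6388, -0.1191, 0.0366]
tool_rot: [3.14, 0.0, 1.537]
contact_force: [0.5, 0.0, 4.1]
opening: 0.0495
grip_force: 30.0
```

{"fn": "step_arm", "kwargs": {"commands": [{"translation": [0,0,-10],"roll": 0},{"translation": [0,0,-20],"roll": 0},{"translation": [0,0,-30],"roll": 0},{"translation": [0,0,-30],"roll": 0},{"translation": [0,0,-20],"roll": 0},{"translation": [0,0,0],"roll": 0},{"translation": [0,0,0],"roll": 0}]}}

```text
time: 49.68
tool_pos: [0.6386, -0.119, 0.147]
tool_rot: [3.139, 0.001, 1.537]
contact_force: [-0.4, -0.5, -0.8]
opening: 0.05
grip_force: 30.0
```

```bash
python3 - <<'E'
from h import *
st();to(z=.014,w=(.3915,-.270))
E
```

```text
{'time': 49.683, 'tool_pos': [0.639, -0.119, 0.147], 'tool_rot': [3.139, 0.001, 1.537], 'qpos': [-0.302, 0.634, 1.264, 0.0, 1.242, -0.268], 'contact_force': [-0.447, -0.498, -0.813], 'opening': 0.05, 'grip_force': 29.998}
shift [-159.3 -241.9  133. ] unit now [ -2.9 -75.9]
```

{"fn": "step_arm", "kwargs": {"commands": [{"translation": [0,-15,0],"roll": 0},{"translation": [-6,-25,0],"roll": 0},{"translation": [-13,-25,0],"roll": 0},{"translation": [-20,-25,0],"roll": 0},{"translation": [-20,-25,0],"roll": 0},{"translation": [-20,-25,0],"roll": 0},{"translation": [-20,-25,0],"roll": 0},{"translation": [-20,-25,0],"roll": 0},{"translation": [-20,-25,0],"roll": 0},{"translation": [-20,-25,0],"roll": 0},{"translation": [0,0,0],"roll": 0},{"translation": [0,0,25],"roll": 0},{"translation": [0,0,20],"roll": 0},{"translation": [0,0,0],"roll": 0},{"translation": [0,0,0],"roll": 0}]}}

```text
time: 50.93
tool_pos: [0.3921, -0.2686, 0.0992]
tool_rot: [-3.138, -0.003, 1.537]
contact_force: [0.4, 0.7, -0.9]
opening: 0.0498
grip_force: 30.0
```

```bash
python3 - <<'E'
from h import *
st();to(z=.014,w=(.3915,-.270))
E
```

```text
{'time': 50.933, 'tool_pos': [0.392, -0.269, 0.099], 'tool_rot': [-3.138, -0.003, 1.537], 'qpos': [-0.762, 0.407, 1.828, 0.0, 0.912, -0.728], 'contact_force': [0.42, 0.723, -0.943], 'opening': 0.05, 'grip_force': 29.998}
shift [-1.4 -0.6 85.2] unit now [-244.2 -233.7]
```

{"fn": "step_arm", "kwargs": {"commands": [{"translation": [-1.0,0,15],"roll": 0},{"translation": [0,0,25],"roll": 0},{"translation": [0,0,20],"roll": 0},{"translation": [0,0,13],"roll": 0},{"translation": [0,0,7],"roll": 0},{"translation": [0,0,4],"roll": 0},{"translation": [0,0,2],"roll": 0},{"translation": [0,0,0],"roll": 0},{"translation": [0,0,0],"roll": 0}]}}

```text
time: 51.68
tool_pos: [0.3934, -0.2711, 0.0153]
tool_rot: [3.141, 0.001, 1.537]
contact_force: [0.5, -0.4, -0.6]
opening: 0.0499
grip_force: 30.0
```

{"fn": "step_arm", "kwargs": {"commands": [{"translation": [0,0,0],"roll": 0},{"translation": [0,0,0],"roll": 0},{"translation": [0,0,0],"roll": 0},{"translation": [0,0,-10],"roll": 0},{"translation": [0,0,-20],"roll": 0},{"translation": [0,0,-30],"roll": 0},{"translation": [0,0,-35],"roll": 0},{"translation": [0,0,-35],"roll": 0},{"translation": [13,22,0],"roll": 0},{"translation": [13,25,0],"roll": 0},{"translation": [13,25,0],"roll": 0},{"translation": [13,25,0],"roll": 0},{"translation": [13,25,0],"roll": 0},{"translation": [13,25,0],"roll": 0},{"translation": [13,25,0],"roll": 0},{"translation": [13,25,0],"roll": 0},{"translation": [13,25,0],"roll": 0},{"translation": [10,20,0],"roll": 0},{"translation": [0,0,0],"roll": 0},{"translation": [0,0,0],"roll": 0}], "fingers": 0.72}}

```text
time: 53.35
tool_pos: [0.6393, -0.1513, 0.1448]
tool_rot: [-3.141, 0.0, 1.538]
contact_force: [-0.1, 0.3, 0.4]
opening: 0.0661
grip_force: 0.0
```

```bash
python3 - <<'E'
from h import *
st();to(-.003,-.1045,.036)
t=snap('top','t18.png');find('top','crate','pack1')
E
```

```text
{'time': 53.35, 'tool_pos': [0.639, -0.151, 0.145], 'tool_rot': [-3.141, 0.0, 1.538], 'qpos': [-0.349, 0.651, 1.238, -0.0, 1.253, -0.317], 'contact_force': [-0.105, 0.292, 0.433], 'opening': 0.066, 'grip_force': 0.0}
shift [  3.6  -1.8 108.8] unit now [  -1.1 -108.1]
top crate [ 0.4028 -0.336   0.007 ] 0.92 [479. 263.]
top crate [0.6443 0.0766 0.0824] 0.49 [306. 160.]
top crate [ 0.3899 -0.3316  0.0464] 0.34 [483. 268.]
top pack1 [ 0.3905 -0.3316  0.0444] 0.72 [482. 267.]
top pack1 [ 0.3907 -0.265   0.0451] 0.66 [454. 268.]
top pack1 [ 0.3945 -0.2996  0.046 ] 0.63 [469. 266.]
top pack1 [0.6463 0.0326 0.0792] 0.31 [325. 159.]
```

{"fn": "step_arm", "kwargs": {"commands": [{"translation": [3.5,-1.8,0],"roll": 0},{"translation": [0,0,15],"roll": 0},{"translation": [0,0,25],"roll": 0},{"translation": [0,0,25],"roll": 0},{"translation": [0,0,24],"roll": 0},{"translation": [0,0,13],"roll": 0},{"translation": [0,0,7],"roll": 0},{"translation": [0,0,0],"roll": 0},{"translation": [0,0,0],"roll": 0}], "fingers": 0.76}}

```text
time: 54.25
tool_pos: [0.6375, -0.1488, 0.0364]
tool_rot: [3.141, 0.0, 1.536]
contact_force: [-0.5, -0.2, 0.4]
opening: 0.0697
grip_force: 0.0
```

{"fn": "step_arm", "kwargs": {"commands": [{"translation": [0,0,0],"roll": 0},{"translation": [0,0,0],"roll": 0},{"translation": [0,0,0],"roll": 0},{"translation": [0,0,0],"roll": 0},{"translation": [0,0,0],"roll": 0}], "fingers": 0.4}}

```text
time: 54.67
tool_pos: [0.6378, -0.1486, 0.0365]
tool_rot: [3.14, 0.0, 1.537]
contact_force: [-0.7, 0.1, 5.0]
opening: 0.0503
grip_force: 30.0
```

{"fn": "step_arm", "kwargs": {"commands": [{"translation": [0,0,-10],"roll": 0},{"translation": [0,0,-20],"roll": 0},{"translation": [0,0,-30],"roll": 0},{"translation": [0,0,-30],"roll": 0},{"translation": [0,0,-20],"roll": 0},{"translation": [0,-20,0],"roll": 0},{"translation": [0,-25,0],"roll": 0},{"translation": [0,-25,0],"roll": 0},{"translation": [0,-25,0],"roll": 0},{"translation": [-8,-25,0],"roll": 0},{"translation": [-15,-25,0],"roll": 0},{"translation": [-15,-25,0],"roll": 0},{"translation": [-15,-25,0],"roll": 0},{"translation": [-15,-25,0],"roll": 0},{"translation": [-15,-20,0],"roll": 0},{"translation": [0,0,0],"roll": 0},{"translation": [0,0,25],"roll": 0},{"translation": [0,0,20],"roll": 0},{"translation": [0,0,0],"roll": 0},{"translation": [0,0,0],"roll": 0}]}}

```text
time: 56.33
tool_pos: [0.3946, -0.2228, 0.1005]
tool_rot: [-3.14, -0.001, 1.537]
contact_force: [-0.1, 0.7, -0.5]
opening: 0.0495
grip_force: 30.0
```

```bash
python3 - <<'E'
from h import *
st();to(z=.014,w=(.3915,-.237))
E
```

```text
{'time': 56.333, 'tool_pos': [0.395, -0.223, 0.101], 'tool_rot': [-3.14, -0.001, 1.537], 'qpos': [-0.683, 0.37, 1.887, 0.0, 0.887, -0.65], 'contact_force': [-0.078, 0.714, -0.471], 'opening': 0.049, 'grip_force': 29.999}
shift [-14.3  -2.7  86.5] unit now [-243.3 -187.8]
```

{"fn": "step_arm", "kwargs": {"commands": [{"translation": [-13.5,-1.5,0],"roll": 0},{"translation": [0,0,15],"roll": 0},{"translation": [0,0,25],"roll": 0},{"translation": [0,0,20],"roll": 0},{"translation": [0,0,13],"roll": 0},{"translation": [0,0,7],"roll": 0},{"translation": [0,0,4],"roll": 0},{"translation": [0,0,2],"roll": 0},{"translation": [0,0,0],"roll": 0},{"translation": [0,0,0],"roll": 0}]}}

```text
time: 57.17
tool_pos: [0.3934, -0.2371, 0.0154]
tool_rot: [3.14, 0.001, 1.537]
contact_force: [-0.0, -0.1, -1.5]
opening: 0.05
grip_force: 30.0
```

{"fn": "step_arm", "kwargs": {"commands": [{"translation": [0,0,0],"roll": 0},{"translation": [0,0,0],"roll": 0},{"translation": [0,0,0],"roll": 0},{"translation": [0,0,-10],"roll": 0},{"translation": [0,0,-20],"roll": 0},{"translation": [0,0,-30],"roll": 0},{"translation": [0,0,-35],"roll": 0},{"translation": [0,0,-35],"roll": 0},{"translation": [30,12,-20],"roll": 0},{"translation": [36,17,0],"roll": 0},{"translation": [36,17,0],"roll": 0},{"translation": [36,17,0],"roll": 0},{"translation": [36,17,0],"roll": 0},{"translation": [36,17,0],"roll": 0},{"translation": [36,17,0],"roll": 0},{"translation": [36,17,0],"roll": 0},{"translation": [36,17,0],"roll": 0},{"translation": [36,17,0],"roll": 0},{"translation": [36,17,0],"roll": 0},{"translation": [36,17,0],"roll": 0}], "fingers": 0.72}}

```text
time: 58.83
tool_pos: [0.6066, 0.1843, 0.1648]
tool_rot: [3.141, -0.0, 1.537]
contact_force: [2.0, 0.5, 0.8]
opening: 0.0661
grip_force: 0.0
```

```bash
python3 - <<'E'
from h import *
st();to(0,.222,.088)
t=snap('top','t19.png');find('top','crate','pack1')
hsv=cv2.cvtColor(t,cv2.COLOR_RGB2HSV); m=cv2.inRange(hsv,(12,70,60),(35,255,255))
n,l,s,c=cv2.connectedComponentsWithStats(m)
for a,b in zip(s,c):
    if 5<a[4]<60 and 410<b[0]<505 and 238<b[1]<297: print('crate contact',b.round(1),np.round(unproj('top',[b],.043)[0],3))
g=t.mean(2)
for X in(-.012,0,.012):
    pp=proj('top',[(*U(X,y),.03) for y in np.arange(-.12,.04,.006)]).round().astype(int); print(X,[int(g[b,a]) for a,b in pp])
E
```

```text
{'time': 58.833, 'tool_pos': [0.607, 0.184, 0.165], 'tool_rot': [3.141, -0.0, 1.537], 'qpos': [0.174, 0.591, 1.29, -0.0, 1.26, 0.208], 'contact_force': [1.975, 0.523, 0.751], 'opening': 0.066, 'grip_force': 0.0}
shift [-4.2 45.2 76.8] unit now [-45.2 226.2]
top crate [ 0.3901 -0.2968  0.0077] 0.83 [463. 269.]
top pack1 [ 0.3943 -0.2331  0.0439] 0.82 [440. 267.]
top pack1 [ 0.392  -0.27    0.0427] 0.64 [456. 267.]
top pack1 [ 0.3963 -0.2988  0.047 ] 0.64 [469. 265.]
top pack1 [ 0.391  -0.3312  0.0468] 0.55 [482. 267.]
crate contact [442. 260.] [ 0.41  -0.238  0.043]
crate contact [455.9 259.9] [ 0.409 -0.271  0.043]
crate contact [469.6 259.9] [ 0.409 -0.303  0.043]
crate contact [483.3 259.9] [ 0.408 -0.335  0.043]
crate contact [462.5 266.6] [ 0.394 -0.286  0.043]
crate contact [476.4 270.1] [ 0.385 -0.318  0.043]
crate contact [441.9 273.9] [ 0.377 -0.237  0.043]
crate contact [456.  273.5] [ 0.378 -0.27   0.043]
crate contact [470.  273.7] [ 0.377 -0.302  0.043]
crate contact [483.6 273.4] [ 0.377 -0.334  0.043]
-0.012 [53, 66, 64, 66, 65, 89, 67, 67, 67, 68, 116, 69, 70, 69, 69, 116, 69, 70, 70, 69, 75, 61, 70, 69, 69, 79, 118]
0 [54, 68, 68, 68, 68, 89, 68, 67, 69, 69, 115, 69, 69, 69, 68, 112, 56, 69, 68, 68, 84, 67, 67, 68, 66, 67, 118]
0.012 [52, 65, 66, 66, 68, 89, 67, 66, 69, 66, 113, 68, 68, 69, 68, 112, 55, 68, 68, 68, 82, 66, 67, 67, 66, 66, 115]
```

{"fn": "step_arm", "kwargs": {"commands": [{"translation": [2,22,0],"roll": 0},{"translation": [0,22,0],"roll": 0},{"translation": [0,0,0],"roll": 0},{"translation": [0,0,0],"roll": 0},{"translation": [0,0,20],"roll": 0},{"translation": [0,0,20],"roll": 0},{"translation": [0,0,20],"roll": 0},{"translation": [0,0,10],"roll": 0},{"translation": [0,0,5],"roll": 0},{"translation": [0,0,0],"roll": 0},{"translation": [0,0,0],"roll": 0}], "fingers": 0, "grip_force": 10}}

```text
time: 59.9
tool_pos: [0.6504, 0.1827, 0.0907]
tool_rot: [3.14, -0.0, 1.537]
contact_force: [0.3, -0.2, 0.7]
opening: 0.0011
grip_force: 0.0
```

```bash
python3 - <<'E'
from h import *
st();to(0,.220,.087)
E
```

```text
{'time': 59.9, 'tool_pos': [0.65, 0.183, 0.091], 'tool_rot': [3.14, -0.0, 1.537], 'qpos': [0.16, 0.734, 1.235, 0.0, 1.171, 0.195], 'contact_force': [0.341, -0.247, 0.732], 'opening': 0.001, 'grip_force': 0.0}
shift [-6.1  1.3  3.7] unit now [ -1.3 226.1]
```

Now lower slightly and push towards -y.

{"fn": "step_arm", "kwargs": {"commands": [{"translation": [0,1.3,2.5],"roll": 0},{"translation": [-4,0,0],"roll": 0},{"translation": [-4,0,0],"roll": 0},{"translation": [-4,0,0],"roll": 0},{"translation": [-5,0,0],"roll": 0},{"translation": [-6,0,0],"roll": 0},{"translation": [-7,0,0],"roll": 0},{"translation": [-8,0,0],"roll": 0},{"translation": [-8,0,0],"roll": 0}]}}

```text
time: 60.65
tool_pos: [0.65, 0.1361, 0.0874]
tool_rot: [3.141, -0.0, 1.537]
contact_force: [1.1, 2.9, 1.2]
opening: 0.0005
grip_force: 1.3
```

{"fn": "step_arm", "kwargs": {"commands": [{"translation": [-8,0,0],"roll": 0},{"translation": [-8,0,0],"roll": 0},{"translation": [-8,0,0],"roll": 0},{"translation": [-8,0,0],"roll": 0},{"translation": [-8,0,0],"roll": 0},{"translation": [-8,0,0],"roll": 0},{"translation": [-8,0,0],"roll": 0},{"translation": [-8,0,0],"roll": 0},{"translation": [-8,0,0],"roll": 0},{"translation": [-8,0,0],"roll": 0},{"translation": [-6,0,0],"roll": 0},{"translation": [-4,0,0],"roll": 0},{"translation": [0,0,0],"roll": 0}]}}

```text
time: 61.73
tool_pos: [0.6467, 0.0455, 0.0869]
tool_rot: [-3.141, 0.001, 1.536]
contact_force: [-0.1, 1.1, 0.2]
opening: 0.0004
grip_force: 0.0
```

```bash
python3 - <<'E'
from h import *
st();to(0,.0475,.088)
E
```

```text
{'time': 61.733, 'tool_pos': [0.647, 0.046, 0.087], 'tool_rot': [-3.141, 0.001, 1.536], 'qpos': [-0.048, 0.692, 1.331, -0.001, 1.119, -0.012], 'contact_force': [-0.082, 1.105, 0.177], 'opening': 0.0, 'grip_force': 0.0}
shift [-41.3   0.5  -1.1] unit now [-0.4 88.8]
```

{"fn": "step_arm", "kwargs": {"commands": [{"translation": [-4,0,0],"roll": 0},{"translation": [-4,0,0],"roll": 0},{"translation": [-4,0,0],"roll": 0},{"translation": [-4,0,0],"roll": 0},{"translation": [-4,0,0],"roll": 0},{"translation": [-4,0,0],"roll": 0},{"translation": [-4,0,0],"roll": 0},{"translation": [-4,0,0],"roll": 0},{"translation": [-4,0,0],"roll": 0},{"translation": [-3,0,0],"roll": 0},{"translation": [0,0,0],"roll": 0}]}}

```text
time: 62.65
tool_pos: [0.6454, 0.012, 0.087]
tool_rot: [-3.141, -0.007, 1.537]
contact_force: [0.4, 17.0, 0.4]
opening: 0.0006
grip_force: 8.6
```

{"fn": "step_arm", "kwargs": {"commands": [{"translation": [-1.5,0,0],"roll": 0},{"translation": [-1,0,0],"roll": 0},{"translation": [0,0,0],"roll": 0},{"translation": [0,0,0],"roll": 0}]}}

```text
time: 62.98
tool_pos: [0.6453, 0.0059, 0.087]
tool_rot: [-3.141, -0.0, 1.538]
contact_force: [-1.4, 4.4, -0.3]
opening: 0.0006
grip_force: 1.8
```

{"fn": "step_arm", "kwargs": {"commands": [{"translation": [-2,0,0],"roll": 0},{"translation": [-2,0,0],"roll": 0},{"translation": [-1,0,0],"roll": 0},{"translation": [0,0,0],"roll": 0},{"translation": [0,0,0],"roll": 0}]}}

```text
time: 63.4
tool_pos: [0.6452, 0.0032, 0.0871]
tool_rot: [-3.141, -0.005, 1.537]
contact_force: [-0.6, 14.9, 0.3]
opening: 0.0006
grip_force: 7.5
```

```bash
python3 - <<'E'
from h import *
st();to(0,.0475,.088)
E
```

```text
{'time': 63.4, 'tool_pos': [0.645, 0.003, 0.087], 'tool_rot': [-3.141, -0.005, 1.537], 'qpos': [-0.116, 0.686, 1.342, 0.006, 1.114, -0.085], 'contact_force': [-0.576, 14.938, 0.329], 'opening': 0.001, 'grip_force': 7.472}
shift [ 0.9  0.5 -0.9] unit now [-0.5 46.6]
```

{"fn": "step_arm", "kwargs": {"commands": [{"translation": [-1,0,0],"roll": 0},{"translation": [0,0,0],"roll": 0},{"translation": [4,0,0],"roll": 0},{"translation": [10,0,0],"roll": 0},{"translation": [10,0,-20],"roll": 0},{"translation": [0,0,-30],"roll": 0},{"translation": [0,-20,-35],"roll": 0},{"translation": [25,-30,0],"roll": 0},{"translation": [25,-30,0],"roll": 0},{"translation": [25,-30,0],"roll": 0},{"translation": [25,-30,0],"roll": 0},{"translation": [25,-20,0],"roll": 0},{"translation": [0,0,0],"roll": 0},{"translation": [0,0,0],"roll": 0}]}}

```text
time: 64.57
tool_pos: [0.4902, 0.1542, 0.1728]
tool_rot: [3.14, 0.001, 1.539]
contact_force: [0.0, -0.1, -0.0]
opening: 0.0006
grip_force: 0.0
```

```bash
python3 - <<'E'
from h import *
st()
t=snap('top','t20.png'); t0=cv2.imread('pics/top0.png')[:,:,::-1]
for im in(t0,t):
    g=im.mean(2); w=g[150:166,342:358]; i=np.argwhere(w>170); print('btn',i.mean(0)[::-1]+[342,150],len(i), g[158,335:345].astype(int))
find('top','isolator_grip','crate','tape','scanner','stand_hole','pin_grip')
find('side','isolator_grip','pin_grip','tape','scanner','crate')
s=snap('side','s20.png'); g=s.mean(2); m=g[125:165,244:270]; print([ (r+125, (np.where(m[r]<35)[0].mean()+244).round(1)) for r in range(0,40,4) if (m[r]<35).any()])
E
```

```text
{'time': 64.567, 'tool_pos': [0.49, 0.154, 0.173], 'tool_rot': [3.14, 0.001, 1.539], 'qpos': [0.156, 0.372, 1.638, -0.001, 1.13, 0.188], 'contact_force': [0.041, -0.097, -0.043], 'opening': 0.001, 'grip_force': 0.0}
btn [349.4 157.6] 15 [56 56 39 96 98 81 63 93 98 97]
btn [349.5 157.5] 20 [ 63  63  44 106 107  89  72 105 108 108]
top isolator_grip [ 0.6344 -0.2199  0.132 ] 0.62 [439. 156.]
top crate [ 0.3899 -0.2974  0.0083] 0.69 [464. 269.]
top tape [0.4436 0.0375 0.0205] 0.92 [324. 248.]
top tape [ 0.3898 -0.2973  0.0055] 0.69 [463. 269.]
top scanner [ 0.4314 -0.0647  0.0329] 0.69 [367. 252.]
top stand_hole [0.2537 0.3144 0.047 ] 0.87 [205. 332.]
top pin_grip [0.3999 0.3858 0.1016] 0.56 [167. 267.]
side isolator_grip [ 0.6373 -0.2232  0.1342] 0.61 [253. 144.]
side pin_grip [0.3975 0.2862 0.0986] 0.76 [331. 342.]
side pin_grip [0.3991 0.3932 0.0882] 0.71 [322. 400.]
side tape [0.4445 0.0518 0.0211] 0.95 [321. 271.]
side scanner [ 0.4207 -0.0542  0.033 ] 0.6 [338. 232.]
side crate [0.393  0.281  0.0951] 0.46 [334. 341.]
side crate [ 0.6258 -0.144   0.0684] 0.43 [253. 187.]
[(125, np.float64(259.0)), (129, np.float64(260.5)), (133, np.float64(263.0)), (137, np.float64(260.1)), (141, np.float64(252.5)), (145, np.float64(259.8)), (149, np.float64(260.2)), (153, np.float64(262.5)), (157, np.float64(265.5)), (161, np.float64(251.0))]
```

```bash
python3 -c "
from cell import hand_in; print(hand_in())"
```

```text
the job is handed in; nothing more can be done
None
```

I handed the job in at about 65 s: lever upright, pin back in its stand, all four packs (place 3 was empty) in the crate, and the hatch back at its starting shut position. The latch went by feel (a 17 N peak, then a hard stop), with no pull test, and my first push with the pin slipped without moving the hatch before the second opened it.

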